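# Shake settled resin jars head-down on the vibrating table

### The job

The resin in the square white jars has settled on their bottoms. Turn every jar from the steel tray upside down and stand it on its cap on the shaker's plate, and when all of them stand there press the shaker's treadle right down to its stop and hold it for two seconds. Then let the treadle come up, turn every jar the right way up again, stand it flat in the steel tray and leave the other things on the bench where they are.

Things in the scene. Friction and masses are not known exactly. Their poses are not given: they have to be found in the camera images.
- jar1: closed square white plastic jar, round ribbed black screw cap, one of up to three alike. Body 60 x 60 mm, straight-sided from 0 to 92 mm; cap 58 mm across, from 98 to 120 mm, flat top. About 320 g, centre of mass 51 mm up. Origin: centre of the bottom; z to the cap, x and y square to the flat sides. Stands on its bottom or on its cap, lies steadily on a flat side. May be absent
- jar2: closed square white plastic jar, round ribbed black screw cap, one of up to three alike. Body 60 x 60 mm, straight-sided from 0 to 92 mm; cap 58 mm across, from 98 to 120 mm, flat top. About 320 g, centre of mass 51 mm up. Origin: centre of the bottom; z to the cap, x and y square to the flat sides. Stands on its bottom or on its cap, lies steadily on a flat side. May be absent
- jar3: closed square white plastic jar, round ribbed black screw cap, one of up to three alike. Body 60 x 60 mm, straight-sided from 0 to 92 mm; cap 58 mm across, from 98 to 120 mm, flat top. About 320 g, centre of mass 51 mm up. Origin: centre of the bottom; z to the cap, x and y square to the flat sides. Stands on its bottom or on its cap, lies steadily on a flat side. May be absent
- tray_floor (a point): middle of the inner floor of the flat stainless steel tray, z up. The tray lies on a low white drawer unit, fixed to the bench: outside 360 (x) x 160 (y) mm, walls 4 mm thick, rim 12 mm above this floor, floor 70 mm above the bench; the jars start in it, upright, in a row along its x
- shaker_plate (a point): middle of the flat steel plate on top of the shaker (small vibrating table, grey housing, fixed to the bench). The plate has no rim, 320 (x) x 180 (y) mm; this point lies on its upper face, 85 mm above the bench, z up
- treadle_base: grey base of the shaker's treadle switch (a foot switch of 2.5 kg standing loose on the bench), 165 (x) x 110 (y) mm, 16 mm thick. Origin: centre of its underside; its -x end is where the raised toe of the treadle is, the hinge is at x = +60 mm, 36 mm up
- treadle (a joint): treadle: dark ribbed plate 130 x 84 mm on a hinge at its far end, sprung upwards. 0 = up at rest (sloping up 0.26 rad towards its toe), grows as it is pressed, 0.2 rad = down at its stop. About 2 N at the pad point to begin, about 7 N at the stop
- treadle_pad (a point): point on the treadle's ribbed upper face in the middle of its width, 100 mm from the hinge, where to press; it goes down about 20 mm to the stop
- solder_reel: reel of grey solder wire on a plastic spool, 60 mm across, 50 high, bystander. Origin: centre of the underside
- multimeter: black hand multimeter lying face up, 165 x 78 x 36 mm, bystander. Origin: centre of the underside
- screwdriver: screwdriver lying on the bench, 190 mm long, bystander. Origin: on its underside, near its middle
- brush: small brush lying on the bench, 170 mm long, bystander. Origin: on its underside, near its middle
- tape_roll: roll of yellow tape lying flat, 76 mm across, 24 high, bystander. Origin: centre of the underside
- pump_bottle: round white pump-dish bottle, 68 mm across, 130 high, bystander: not one of the jars. Origin: centre of the underside
Not all that is in view belongs to the job. Leave any green or orange look-alike of the jar1 alone. What is shaped like the jar3 but pink is not meant.

How it is judged:
On the way, in this order (a step that is already met when the one before it is completed fails the run):
1. every jar stands on its cap on the shaker's plate, let go (angle between each of jar1, jar2, jar3's own z axis and vertical above 2.95 rad and x of jar1 in the frame of shaker_plate between -0.155 and 0.155 m and y of jar1 in the frame of shaker_plate between -0.085 and 0.085 m and z of each of jar1, jar2, jar3 in the frame of shaker_plate below 0.13 m and contact force between the fingers and jar1 below 0.1 N and x of jar2 in the frame of shaker_plate between -0.155 and 0.155 m and y of jar2 in the frame of shaker_plate between -0.085 and 0.085 m and contact force between the fingers and jar2 below 0.1 N and x of jar3 in the frame of shaker_plate between -0.155 and 0.155 m and y of jar3 in the frame of shaker_plate between -0.085 and 0.085 m and contact force between the fingers and jar3 below 0.1 N), for 0.4 s.
2. with every jar still on its cap on the plate, the treadle is held down at its stop for over a second (value of joint treadle above 0.18 rad and angle between each of jar1, jar2, jar3's own z axis and vertical above 2.95 rad and x of jar1 in the frame of shaker_plate between -0.155 and 0.155 m and y of jar1 in the frame of shaker_plate between -0.085 and 0.085 m and z of each of jar1, jar2, jar3 in the frame of shaker_plate below 0.13 m and x of jar2 in the frame of shaker_plate between -0.155 and 0.155 m and y of jar2 in the frame of shaker_plate between -0.085 and 0.085 m and x of jar3 in the frame of shaker_plate between -0.155 and 0.155 m and y of jar3 in the frame of shaker_plate between -0.085 and 0.085 m), for 1.2 s.
3. the treadle is let up again (value of joint treadle below 0.05 rad), for 0.1 s.
At the end, for the whole second after the job is handed in: every jar stands upright (within 0.08 rad), at rest, flat on the floor of the steel tray; the treadle is up (angle between each of jar1, jar2, jar3's own z axis and vertical below 0.08 rad and x of jar1 in the frame of tray_floor between -0.16 and 0.16 m and y of jar1 in the frame of tray_floor between -0.06 and 0.06 m and z of each of jar1, jar2, jar3 in the frame of tray_floor below 0.008 m and linear speed of each of jar1, jar2, jar3 below 0.02 m/s and x of jar2 in the frame of tray_floor between -0.16 and 0.16 m and y of jar2 in the frame of tray_floor between -0.06 and 0.06 m and x of jar3 in the frame of tray_floor between -0.16 and 0.16 m and y of jar3 in the frame of tray_floor between -0.06 and 0.06 m and value of joint treadle below 0.05 rad); the robot touches nothing.
It fails at once if another thing on the bench is moved more than 40 mm (distance of any of solder_reel, multimeter, screwdriver, brush, tape_roll, pump_bottle from where it was at the start of the episode above 0.04 m).
Of jar1, jar2, jar3 only 2 to 3 are there at a start; the rules pass over those that are not, and their reading is None.
At some moment in a run one of treadle_base may be knocked a few centimetres aside while the robot is not near it.
Once in a run the grip may slacken for a moment while it holds something.
It also fails if it takes over 210 s, if anything falls off the work surface, if the arm or the gripper's body presses on something with over 40 N, if the wrist force passes 120 N, or if a joint passes its speed limit or range.

### The arm

A 6-joint arm with a two-finger parallel gripper is mounted at the origin on the work surface. World frame = base frame: x ahead of the robot, y to its left, z up, the work surface at z = 0. Lengths are in m, angles in rad, forces in N, time in s.
With the tool pointing down it reaches from about 0.35 to 0.925 m from the base axis. Payload 6.4 kg.
Tool frame: the origin (TCP) lies at the very end of the fingers, on their centre line; the grasp point (between the pads) lies 19 mm behind it; z points along the fingers, y is the line along which they close (so a half turn about z gives the same grasp; the last joint's range is limited). The gripper opens to 94 mm and grips with 3 to 60 N. Pads are 16 mm wide; open, the fingers measure 119 mm over their backs; the gripper's body (75 mm by 177 mm) begins 78 mm behind the grasp point.
Start: joints at [-0.174, 0.245, 1.558, -0, 1.339, -0.174], TCP at [0.65, 0, 0.205] pointing down, gripper open.
Joint ranges: [-3.13, 3.13], [-1.02, 2.26], [0.13, 2.54], [-0.95, 4.09], [0.21, 2.88], [-2.74, 2.74]. Speed limits (rad/s): [2.57, 2.57, 3.14, 3.14, 3.14, 3.14].

### API

Orientations are given as a 3x3 rotation matrix whose columns are the frame's x, y, z axes.
In Python, from cell import robot, capture gives the robot as it stands.
- The arm moves only by the shell command python3 -m handwheel 'ROWS'. ROWS is JSON, a list that holds one entry, the list of rows, each a list of 7 numbers: the turn, a rotation vector about the tool's x, y, z in degrees, then the shift along the tool's x, y, z in cm, then the finger opening in cm, from 0 to 9.4. In form: [[[wx, wy, wz, x, y, z, hand], ...]]. A call has 1 to 12 rows; each row shifts and turns the commanded pose from where the row before left it, along the tool's axes as they then stand; what a row does not reach is not made up. A row lasts 1/8 s, in which the tool goes at most 62.5 mm and 10.7 degrees, less where a joint would pass 70% of its speed; a pose out of reach is approached as far as the arm can. A call with a gripper value outside its range is refused whole. The fingers move at their own pace and stop on an object; the grip force is fixed at half the most. Time passes only in rows, so rows that do not move let the fingers close. It gives the time, the measured TCP pose, the force, the opening and the grip force at its end, in the units of the state.
- robot.observe(): the state, without advancing time (a new reading comes with each control period).
- capture(name): name is "scene" or "side" or "wrist"; returns a dict with "image" (480x640x3 uint8, blue, green, red), "camera_matrix" (3x3 intrinsics, pixels), "dist_coeffs" ([k1, k2, p1, p2, k3] as OpenCV has them; the pictures are not rectified), "eye" and "orientation" of the camera in the world; the wrist camera has in their place "hand_eye" (4x4, takes a point from camera to tool coordinates, whose origin is the TCP and whose axes are the flange's). Camera axes: x right, y down, z forward; pixel columns grow to the right and rows downward; lengths in m; the calibration is good to about 2 mm. A picture is of the moment at which its call begins: read the wrist's pose just before it. There is no depth.
- robot.hand_in(): hands the job in; it is judged then, once.
The state is a dict: "t": time; "joint_pos": joint angles; "dq": joint speeds; "joint_efforts": joint torques, N m; "tcp_pos": TCP position; "eef_rot": TCP orientation; "wrist_force": force on the tool from outside, world axes, zero at the start; "wrist_torque": the same for the moment, N m; "finger_gap": finger opening in m; "gripper_force": force on a finger pad.
Only numpy, scipy, OpenCV 4.12 (cv2) and the standard library are available. Lean on these libraries where they do the work, as an engineer would, in place of code of your own. Each camera call takes 0.05 s, during which the arm holds its last target. There are 200 camera calls.

## Working session

There is one attempt and no reset: what is moved stays moved. The work goes in short steps, Python scripts to look and compute and a shell command to move; the robot and the scene stay as the last step left them, time stands still between calls to the robot, and variables do not carry over. Pictures are saved under pics/ and viewed, at most 14 in all, crops included, and the job is handed in when it is done.

```bash
ls; mkdir -p pics; cat > h.py <<'E'
import numpy as np, cv2
from cell import robot, capture
def snap(n,fn):
    o=robot.observe(); c=capture(n); cv2.imwrite('pics/'+fn,c['image']); 
    if n=='wrist':
        T=np.eye(4);T[:3,:3]=o['eef_rot'];T[:3,3]=o['tcp_pos'];M=T@np.array(c['hand_eye']);c['eye']=M[:3,3];c['orientation']=M[:3,:3]
    import pickle; c={k:np.array(v) for k,v in c.items() if not isinstance(v,str)}; pickle.dump(c,open('pics/'+fn+'.pkl','wb')); return c
def load(fn):
    import pickle; return pickle.load(open('pics/'+fn+'.pkl','rb'))
def ray(c,uv):
    p=cv2.undistortPoints(np.array([[uv]],float),c['camera_matrix'],c['dist_coeffs'])[0,0]
    d=np.array(c['orientation'])@np.array([p[0],p[1],1]); return np.array(c['eye']),d
def at_z(c,uv,z):
    e,d=ray(c,uv); return e+d*(z-e[2])/d[2]
def proj(c,P):
    R=np.array(c['orientation']).T; t=-R@np.array(c['eye'])
    return cv2.projectPoints(np.array(P,float).reshape(-1,3),cv2.Rodrigues(R)[0],t,c['camera_matrix'],c['dist_coeffs'])[0][:,0]
E
python3 - <<'E'
from h import *
for n in('scene','side','wrist'):
    c=snap(n,n+'0.png'); print(n,c['eye'].round(3),c['orientation'].round(2).tolist())
o=robot.observe();print({k:np.round(v,3).tolist() for k,v in o.items()})
E
```

```text
pics
scene [ 1.15  -1.055  1.343] [[0.85, 0.39, -0.35], [0.52, -0.63, 0.58], [0.0, -0.67, -0.74]]
side [-0.022  0.775  1.162] [[-0.84, -0.38, 0.38], [-0.54, 0.62, -0.58], [-0.01, -0.69, -0.73]]
wrist [0.65  0.077 0.383] [[1.0, -0.0, -0.0], [-0.0, -0.96, -0.27], [-0.0, 0.27, -0.96]]
{'t': 0.15, 'joint_pos': [-0.174, 0.246, 1.559, -0.0, 1.339, -0.174], 'dq': [-0.002, -0.003, -0.003, -0.001, -0.0, -0.0], 'joint_efforts': [0.001, -41.626, -31.498, 0.069, 0.032, -0.0], 'tcp_pos': [0.65, 0.0, 0.205], 'eef_rot': [[-0.0, 1.0, -0.001], [1.0, 0.0, 0.0], [0.0, -0.001, -1.0]], 'wrist_force': [-0.024, 0.844, 0.279], 'wrist_torque': [-0.017, -0.007, 0.033], 'gripper_force': 0.0, 'finger_gap': 0.094}
```

View pics/scene0.png

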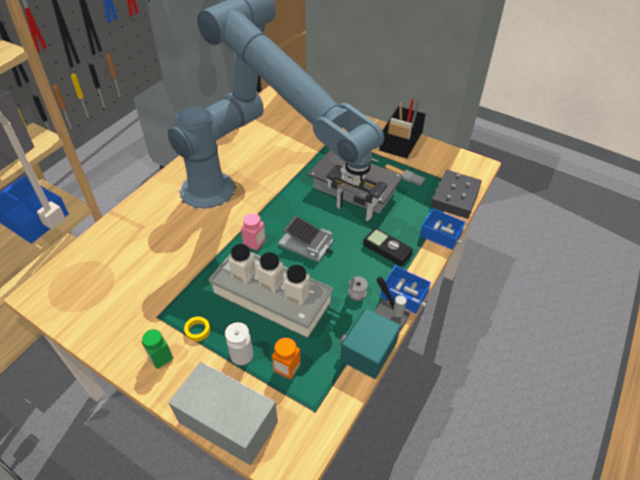

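View pics/side0.png

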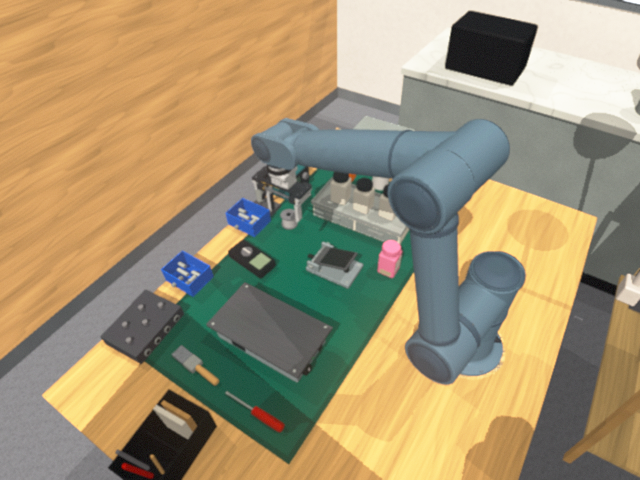

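Scene: three white jars with black caps in the tray at (241,262), (268,272), (296,284). Look-alikes: pink (253,232), green (156,347), orange (286,357), pump bottle (238,343). The jars in the tray are the target. Shaker plate is at (350,180) in scene and (270,330) in side; treadle is at (305,238).

```bash
python3 - <<'E'
import cv2
i=cv2.imread('pics/scene0.png')[205:345,190:350]; cv2.imwrite('pics/c1.png',cv2.resize(i,None,fx=5,fy=4.2857 if 0 else 5,interpolation=cv2.INTER_CUBIC)[:600])
i=cv2.imread('pics/side0.png')[160:400,140:440]; cv2.imwrite('pics/c2.png',cv2.resize(i,None,fx=2.5,fy=2.5,interpolation=cv2.INTER_CUBIC))
E
```

```text
(no output)
```

View pics/c1.png

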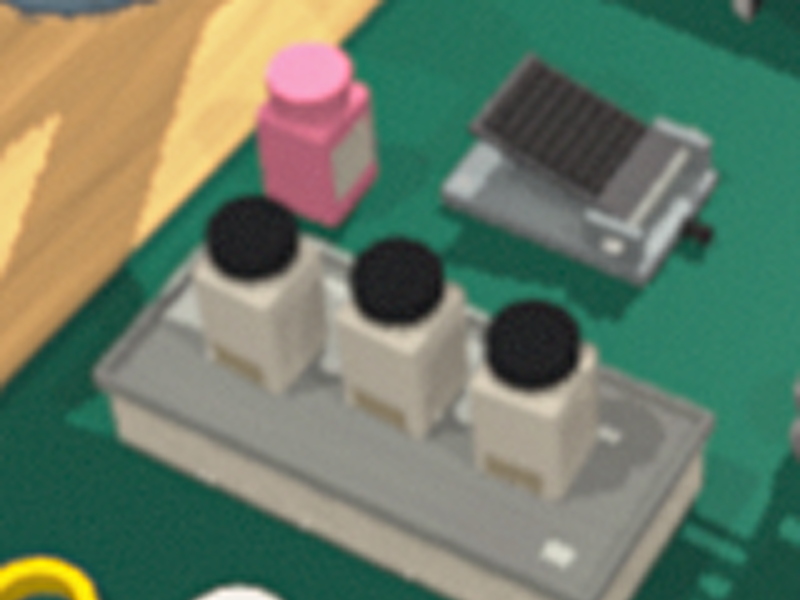

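View pics/c2.png

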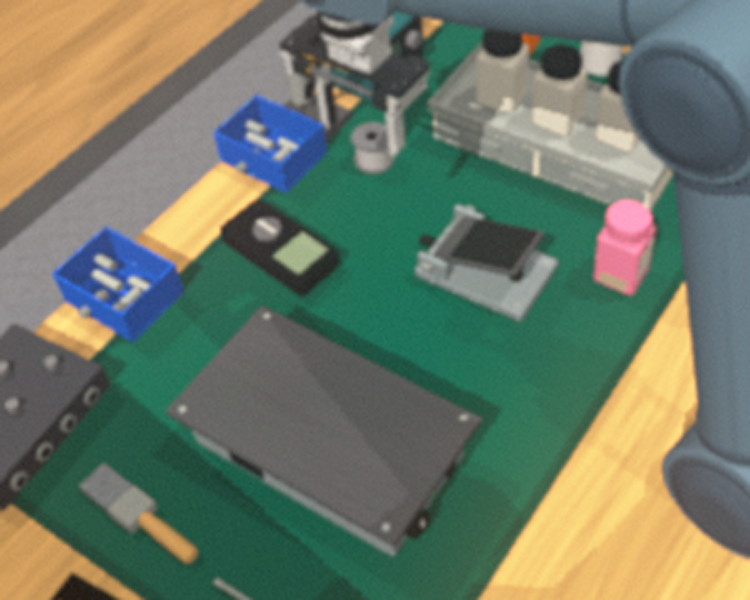

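Crop 1 confirms three white square jars with black caps standing in the tray; the pink one stands outside. Crop 2 shows the shaker plate with corners near (268,310), (480,420), (395,550), (172,410), and the treadle between the two.

```bash
python3 - <<'E'
from h import *
s=load('scene0.png'); d=load('side0.png')
S=lambda u,v:(190+u/5,205+v/5); D=lambda u,v:(140+u/2.5,160+v/2.5)
for n,p in dict(A=(253,231),B=(398,273),C=(533,335)).items(): print('cap',n,at_z(s,S(*p),.19).round(3))
for n,p in dict(A=(275,393),Al=(208,355),B=(415,435),Bl=(345,398),C=(553,498),Cl=(476,460)).items(): print('bot',n,at_z(s,S(*p),.07).round(3))
for p in [(97,375),(712,412),(300,233)]: print('rim',at_z(s,S(*p),.082).round(3))
for p in [(268,310),(480,420),(395,550),(172,410)]: print('plate',at_z(d,D(*p),.085).round(3))
for p in [(445,195),(640,280),(715,175)]: print('tread base top',at_z(s,S(*p),.016).round(3))
for p in [(520,318),(555,262),(416,272)]: print('tread side',at_z(d,D(*p),.016).round(3))
for p in [(472,125),(533,57)]: print('toe',at_z(s,S(*p),.07).round(3))
print('toe side',at_z(d,D(520,278),.065).round(3),at_z(d,D(543,235),.065).round(3))
print('pink',at_z(s,S(310,72),.12).round(3),'reel',at_z(s,(358,284),.05).round(3),'meter',at_z(d,D(280,245),.036).round(3),'pump',at_z(s,(238,330),.13).round(3),'orange',at_z(s,(286,345),.12).round(3), 'big grey',at_z(s,(170,405),.1).round(3),at_z(s,(275,420),.1).round(3),'blue',at_z(s,(400,290),.0),at_z(s,(443,230),.0),'teal',at_z(s,(372,330),.1),'ctrl',at_z(s,(455,190),.08))
E
```

```text
cap A [ 0.432 -0.314  0.19 ]
cap B [ 0.526 -0.295  0.19 ]
cap C [ 0.62  -0.293  0.19 ]
bot A [ 0.452 -0.339  0.07 ]
bot Al [ 0.397 -0.337  0.07 ]
bot B [ 0.546 -0.319  0.07 ]
bot Bl [ 0.492 -0.319  0.07 ]
bot C [ 0.645 -0.314  0.07 ]
bot Cl [ 0.589 -0.315  0.07 ]
rim [ 0.354 -0.394  0.082]
rim [ 0.699 -0.214  0.082]
rim [ 0.393 -0.23   0.082]
plate [0.648 0.216 0.085]
plate [0.341 0.211 0.085]
plate [0.332 0.392 0.085]
plate [0.65  0.389 0.085]
tread base top [ 0.419 -0.104  0.016]
tread base top [ 0.577 -0.098  0.016]
tread base top [0.571 0.013 0.016]
tread side [0.402 0.016 0.016]
tread side [ 0.41  -0.092  0.016]
tread side [0.561 0.023 0.016]
toe [ 0.428 -0.079  0.07 ]
toe [ 0.427 -0.001  0.07 ]
toe side [ 0.416 -0.007  0.065] [ 0.428 -0.087  0.065]
pink [ 0.334 -0.134  0.12 ] reel [ 0.751 -0.138  0.05 ] meter [0.737 0.095 0.036] pump [ 0.567 -0.515  0.13 ] orange [ 0.704 -0.479  0.12 ] big grey [ 0.541 -0.782  0.1  ] [ 0.795 -0.668  0.1  ] blue [ 8.66276127e-01 -5.14314764e-02  2.22044605e-16] [0.88494695 0.28291142 0.        ] teal [ 0.88016685 -0.2988341   0.1       ] ctrl [0.86167378 0.42352804 0.08      ]
```

```bash
cat > st.py <<'E'
from h import *
o=robot.observe();print('t',round(o['t'],2),'q',np.round(o['joint_pos'],2).tolist(),'tcp',np.round(o['tcp_pos'],4).tolist(),'F',np.round(o['wrist_force'],1).tolist(),'gap',round(o['finger_gap'],4),round(o['gripper_force'],1));print(np.round(o['eef_rot'],3).tolist())
E
python3 -m handwheel '[[[0,0,0,0,0,-6,9.4],[0,0,0,0,0,-6,9.4],[0,-10,0,0,0,0,9.4],[0,-10,0,0,0,0,9.4],[0,-10,0,0,0,0,9.4],[0,-10,0,0,0,0,9.4]]]'; python3 st.py; python3 - <<'E'
from h import *
s=load('scene0.png')
for p in [(383,137),(405,150),(425,130)]: print(at_z(s,p,0).round(3))
E
```

```text
t: 0.9
tcp_pos: [0.6502, 0.0004, 0.3261]
eef_rot: [[0.0, 1.0, 0.002], [0.762, 0.001, -0.647], [-0.647, 0.002, -0.762]]
wrist_force: [0.7, -0.4, -0.7]
finger_gap: 0.0941
gripper_force: 0.0
t 0.9 q [0.1, 0.26, 1.44, -0.7, 1.54, 0.16] tcp [0.6502, 0.0004, 0.3261] F [0.7, -0.4, -0.7] gap 0.0941 0.0
[[0.0, 1.0, 0.002], [0.762, 0.001, -0.647], [-0.647, 0.002, -0.762]]
[0.441 0.68  0.   ]
[0.564 0.647 0.   ]
[0.579 0.833 0.   ]
```

```bash
python3 -m handwheel '[[[0,10,0,0,0,0,8.4],[0,10,0,0,0,0,8.4],[0,10,0,0,0,0,8.4],[0,10,0,0,0,0,8.4],[0,0,0,-5,-2,0,8.4],[0,0,0,-5,-2,0,8.4],[0,0,0,-5,-2,0,8.4],[0,0,0,-5,-2,0,8.4],[0,0,0,-4,-2,0,8.4],[0,0,0,-3,-2,0,8.4],[0,0,0,0,0,0,8.4],[0,0,0,0,0,0,8.4]]]'; python3 st.py; python3 -c "
from h import *
snap('wrist','w1.png')"
```

```text
t: 2.4
tcp_pos: [0.5303, -0.2694, 0.3253]
eef_rot: [[-0.0, 1.0, -0.0], [1.0, 0.0, 0.001], [0.001, -0.0, -1.0]]
wrist_force: [-0.5, 0.0, -0.4]
finger_gap: 0.0841
gripper_force: 0.0
t 2.4 q [-0.66, 0.04, 1.57, 0.0, 1.53, -0.66] tcp [0.5303, -0.2694, 0.3253] F [-0.5, 0.0, -0.4] gap 0.0841 0.0
[[-0.0, 1.0, -0.0], [1.0, 0.0, 0.001], [0.001, -0.0, -1.0]]
```

View pics/w1.png

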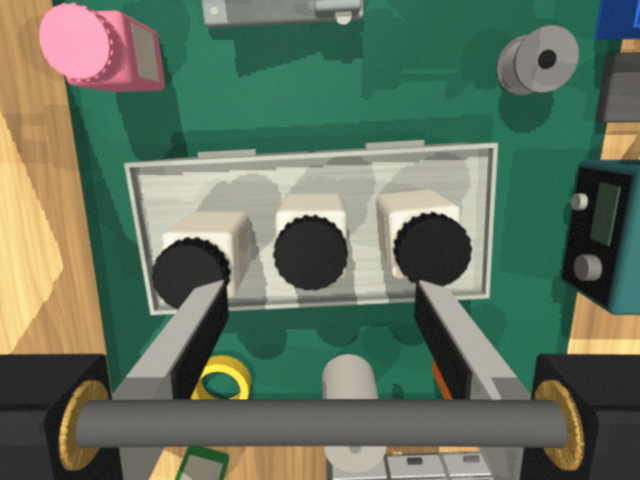

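Wrist view: caps at (191,274), (311,252), (432,249); tray rim corners at (125,163), (497,143), (490,297), (152,314). The jars' back edges are almost parallel to the tray.

```bash
python3 - <<'E'
from h import *
w=load('w1.png')
for p in [(191,274),(311,252),(432,249)]: print('cap',at_z(w,p,.19).round(4))
for p in [(125,163),(497,143),(490,297),(152,314)]: print('rim',at_z(w,p,.082).round(4))
for p in [(193,213),(249,213),(283,196),(345,194),(378,196),(434,190)]: print('bot',at_z(w,p,.07).round(4))
print('pink',at_z(w,(75,42),.12).round(3))
E
```

```text
cap [ 0.4297 -0.3064  0.19  ]
cap [ 0.5225 -0.2887  0.19  ]
cap [ 0.6146 -0.2863  0.19  ]
rim [ 0.341 -0.232  0.082]
rim [ 0.6979 -0.2132  0.082 ]
rim [ 0.7079 -0.3714  0.082 ]
rim [ 0.3501 -0.3909  0.082 ]
bot [ 0.3986 -0.2836  0.07  ]
bot [ 0.456  -0.2836  0.07  ]
bot [ 0.4914 -0.266   0.07  ]
bot [ 0.5545 -0.2639  0.07  ]
bot [ 0.5881 -0.266   0.07  ]
bot [ 0.6445 -0.26    0.07  ]
pink [ 0.33  -0.132  0.12 ]
```

```bash
python3 -m handwheel '[[[0,0,0,-1.7,4.2,0,8],[0,0,0,0,4.2,0,8],[0,0,0,0,0,5,8],[0,0,0,0,0,5,8],[0,0,0,0,0,5,8],[0,0,0,0,0,4,8],[0,0,0,0,0,1.9,8],[0,0,0,0,0,0,8]]]' && python3 -m handwheel '[[[0,0,0,0,0,0,4],[0,0,0,0,0,0,4],[0,0,0,0,0,0,4],[0,0,0,0,0,0,4],[0,0,0,0,0,0,4],[0,0,0,0,0,0,4]]]'; python3 st.py
```

```text
t: 3.45
tcp_pos: [0.6139, -0.2859, 0.1154]
eef_rot: [[-0.001, 1.0, -0.002], [1.0, 0.001, 0.001], [0.001, -0.002, -1.0]]
wrist_force: [-0.3, 0.5, 0.6]
finger_gap: 0.0801
gripper_force: 0.0
t: 4.2
tcp_pos: [0.6158, -0.2878, 0.119]
eef_rot: [[0.0, 1.0, 0.005], [1.0, -0.0, -0.002], [-0.002, 0.005, -1.0]]
wrist_force: [3.2, 0.2, 6.3]
finger_gap: 0.0613
gripper_force: 29.1
t 4.2 q [-0.6, 0.39, 1.54, 0.0, 1.21, -0.6] tcp [0.6158, -0.2878, 0.119] F [3.2, 0.2, 6.3] gap 0.0613 29.1
[[0.0, 1.0, 0.005], [1.0, -0.0, -0.002], [-0.002, 0.005, -1.0]]
```

```bash
python3 -m handwheel '[[[0,0,0,0,0,-3,4],[0,0,0,0,0,-5,4],[0,0,0,0,0,-5,4],[0,0,0,0,0,-5,4],[0,0,0,5.6,-0.3,0,4],[0,0,0,6,-0.3,0,4],[0,0,0,6,-0.3,0,4],[0,0,0,6,-0.3,0,4],[0,0,0,6,-0.3,0,4],[0,0,0,6,-0.3,0,4],[0,0,0,6,-0.3,0,4],[0,0,0,6,-0.2,0,4]]]' && python3 -m handwheel '[[[0,0,0,6,0,0,4],[0,0,0,5,0,0,4],[0,0,0,0,0,0,4],[0,0,0,0,0,5,4],[0,0,0,0,0,5,4],[0,0,0,0,0,3,4],[0,0,0,0,0,0,4]]]'; python3 st.py
```

```text
t: 5.7
tcp_pos: [0.5897, 0.1905, 0.2952]
eef_rot: [[0.0, 1.0, -0.003], [1.0, -0.0, -0.001], [-0.001, -0.003, -1.0]]
wrist_force: [0.8, -0.6, -3.2]
finger_gap: 0.0612
gripper_force: 29.1
t: 6.58
tcp_pos: [0.5885, 0.297, 0.1623]
eef_rot: [[0.001, 1.0, -0.008], [1.0, -0.001, -0.003], [-0.003, -0.008, -1.0]]
wrist_force: [0.5, -1.1, -2.7]
finger_gap: 0.0612
gripper_force: 29.1
t 6.58 q [0.3, 0.31, 1.56, -0.0, 1.28, 0.3] tcp [0.5885, 0.297, 0.1623] F [0.5, -1.1, -2.7] gap 0.0612 29.1
[[0.001, 1.0, -0.008], [1.0, -0.001, -0.003], [-0.003, -0.008, -1.0]]
```

```bash
python3 -m handwheel '[[[0,0,0,0.5,0.4,2,4],[0,0,0,0,0,0.6,4],[0,0,0,0,0,0.3,4],[0,0,0,0,0,0,4]]]'; python3 -m handwheel '[[[0,0,0,0,0,0,8],[0,0,0,0,0,0,8],[0,0,0,0,0,0,8],[0,0,0,0,0,0,8]]]'; python3 st.py
```

```text
t: 7.08
tcp_pos: [0.5952, 0.3041, 0.1379]
eef_rot: [[-0.0, 1.0, 0.001], [1.0, 0.0, 0.0], [0.0, 0.001, -1.0]]
wrist_force: [-0.9, -0.6, -2.2]
finger_gap: 0.0613
gripper_force: 29.1
t: 7.58
tcp_pos: [0.5952, 0.3041, 0.1378]
eef_rot: [[0.0, 1.0, 0.0], [1.0, -0.0, 0.0], [0.0, 0.0, -1.0]]
wrist_force: [0.3, 0.4, 0.4]
finger_gap: 0.0796
gripper_force: 0.0
t 7.58 q [0.3, 0.35, 1.56, -0.0, 1.23, 0.3] tcp [0.5952, 0.3041, 0.1378] F [0.3, 0.4, 0.4] gap 0.0796 0.0
[[0.0, 1.0, 0.0], [1.0, -0.0, 0.0], [0.0, 0.0, -1.0]]
```

```bash
python3 -m handwheel '[[[0,0,0,0,0,-5,8],[0,0,0,0,0,-5,8],[0,0,0,-3,0,-4,8],[0,10,0,-6,0,0,8],[0,10,0,-6,0,0,8],[0,10,0,0,0,0,8],[0,10,0,0,0,0,8],[0,10,0,0,0,0,8],[0,10,0,0,0,0,8],[0,10,0,0,0,0,8],[0,10,0,0,0,0,8],[0,10,0,0,0,0,8]]]'; python3 st.py;  python3 -c "
from h import *
snap('side','s2.png'); snap('scene','s3.png')"
```

```text
t: 9.07
tcp_pos: [0.5954, 0.1541, 0.2674]
eef_rot: [[-0.001, 1.0, 0.001], [-0.005, -0.001, 1.0], [1.0, 0.001, 0.005]]
wrist_force: [-0.2, 0.7, 0.9]
finger_gap: 0.08
gripper_force: 0.0
t 9.07 q [-0.39, 0.43, 1.77, 1.34, 1.89, -0.67] tcp [0.5954, 0.1541, 0.2674] F [-0.2, 0.7, 0.9] gap 0.08 0.0
[[-0.001, 1.0, 0.001], [-0.005, -0.001, 1.0], [1.0, 0.001, 0.005]]
```

View pics/s2.png

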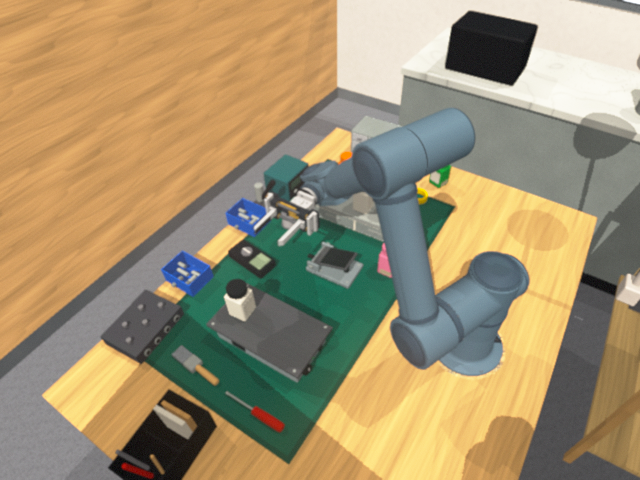

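The arm points along +y now and the jar stands upright on the plate at (238,300).

```bash
python3 -m handwheel '[[[0,0,0,0,0,4,8],[0,0,0,-4,0,3.5,8],[0,0,0,-4,0,0,8],[0,0,0,-4.2,0,0,8],[0,0,0,0,0,0,8],[0,0,0,0,0,4,8],[0,0,0,0,0,5.4,8],[0,0,0,0,0,0,8]]]'; python3 -m handwheel '[[[0,0,0,0,0,0,4],[0,0,0,0,0,0,4],[0,0,0,0,0,0,4],[0,0,0,0,0,0,4],[0,0,0,0,0,0,4]]]'; python3 st.py
```

```text
t: 10.18
tcp_pos: [0.5945, 0.3267, 0.1481]
eef_rot: [[-0.005, 1.0, -0.005], [0.001, 0.005, 1.0], [1.0, 0.005, -0.001]]
wrist_force: [0.6, -0.1, -0.1]
finger_gap: 0.0801
gripper_force: 0.0
t: 10.8
tcp_pos: [0.5961, 0.3228, 0.1464]
eef_rot: [[-0.002, 1.0, 0.001], [-0.002, -0.001, 1.0], [1.0, 0.002, 0.002]]
wrist_force: [-0.0, -3.9, 6.3]
finger_gap: 0.0637
gripper_force: 29.0
t 10.8 q [-0.12, 0.64, 1.76, 1.49, 1.65, -0.83] tcp [0.5961, 0.3228, 0.1464] F [-0.0, -3.9, 6.3] gap 0.0637 29.0
[[-0.002, 1.0, 0.001], [-0.002, -0.001, 1.0], [1.0, 0.002, 0.002]]
```

```bash
python3 -m handwheel '[[[0,0,0,0,0,0,8],[0,0,0,0,0,0,8],[0,0,0,0,0,0,8],[5,0,0,0,0,0,8],[0,0,0,0,0,0,4],[0,0,0,0,0,0,4],[0,0,0,0,0,0,4],[0,0,0,0,0,0,4],[0,0,0,0,0,0,4]]]'; python3 st.py
```

```text
t: 11.92
tcp_pos: [0.5945, 0.324, 0.1447]
eef_rot: [[0.001, 0.996, -0.087], [0.0, 0.087, 0.996], [1.0, -0.001, -0.0]]
wrist_force: [0.4, 0.9, -0.7]
finger_gap: 0.06
gripper_force: 30.0
t 11.93 q [-0.11, 0.68, 1.7, 1.43, 1.71, -0.81] tcp [0.5945, 0.324, 0.1447] F [0.4, 0.9, -0.7] gap 0.06 30.0
[[0.001, 0.996, -0.087], [0.0, 0.087, 0.996], [1.0, -0.001, -0.0]]
```

```bash
python3 -m handwheel '[[[0,0,0,3,0,0,4],[0,0,0,5,0,0,4],[0,0,0,5,0,0,4],[0,0,0,3,0,0,4],[0,0,10,0,0,0,4],[0,0,0,0,0,0,4]]]'; python3 st.py
```

```text
t: 12.68
tcp_pos: [0.5948, 0.3239, 0.3046]
eef_rot: [[0.172, 0.981, -0.087], [0.016, 0.085, 0.996], [0.985, -0.172, -0.001]]
wrist_force: [-0.9, -0.7, -2.7]
finger_gap: 0.0593
gripper_force: 30.0
t 12.68 q [-0.11, 0.4, 1.73, 1.47, 1.74, -0.39] tcp [0.5948, 0.3239, 0.3046] F [-0.9, -0.7, -2.7] gap 0.0593 30.0
[[0.172, 0.981, -0.087], [0.016, 0.085, 0.996], [0.985, -0.172, -0.001]]
```

```bash
python3 -m handwheel '[[[0,0,10,0,0,0,4],[0,0,10,0,0,0,4],[0,0,10,0,0,0,4],[0,0,10,0,0,0,4],[0,0,10,0,0,0,4],[0,0,10,0,0,0,4],[0,0,10,0,0,0,4],[0,0,10,0,0,0,4],[0,0,10,0,0,0,4],[0,0,10,0,0,0,4],[0,0,10,0,0,0,4],[0,0,10,0,0,0,4]]]'; python3 -m handwheel '[[[0,0,10,0,0,0,4],[0,0,10,0,0,0,4],[0,0,10,0,0,0,4],[0,0,10,0,0,0,4],[0,0,10,0,0,0,4],[0,0,0,4,0,0,4],[0,0,0,5,0,0,4],[0,0,0,4,0,0,4],[0,0,0,0,0,0,4],[0,0,0,0,0,0,4]]]';python3 st.py
```

```text
t: 14.18
tcp_pos: [0.5948, 0.3239, 0.3037]
eef_rot: [[0.76, -0.644, -0.087], [0.066, -0.056, 0.996], [-0.647, -0.763, -0.0]]
wrist_force: [-0.9, -0.1, -3.0]
finger_gap: 0.0596
gripper_force: 30.0
t: 15.42
tcp_pos: [0.5956, 0.3239, 0.1762]
eef_rot: [[0.002, -0.996, -0.087], [0.001, -0.087, 0.996], [-1.0, -0.003, 0.0]]
wrist_force: [0.3, 0.1, -2.6]
finger_gap: 0.0599
gripper_force: 30.0
t 15.43 q [-0.11, 0.62, 1.71, 1.43, 1.71, 2.37] tcp [0.5956, 0.3239, 0.1762] F [0.3, 0.1, -2.6] gap 0.0599 30.0
[[0.002, -0.996, -0.087], [0.001, -0.087, 0.996], [-1.0, -0.003, 0.0]]
```

Lower 3.0 cm, release, back out, and look.

```bash
python3 -m handwheel '[[[0,0,0,2.4,0,0,4],[0,0,0,0.5,0,0,4],[0,0,0,0.15,0,0,4],[0,0,0,0,0,0,4]]]'; python3 st.py; python3 -m handwheel '[[[0,0,0,0,0,0,8],[0,0,0,0,0,0,8],[0,0,0,0,0,0,8],[0,0,0,0,0,-5,8],[0,0,0,0,0,-5,8],[0,0,0,-4,0,-3,8],[0,0,0,-6,0,0,8],[0,0,0,-3,0,0,8]]]';python3 st.py;  python3 -c "
from h import *
c=snap('side','s4.png')['image'][220:400,140:380]
cv2.imwrite('pics/s4c.png',cv2.resize(c,None,fx=2,fy=2))"
```

```text
t: 15.92
tcp_pos: [0.5955, 0.3239, 0.1457]
eef_rot: [[0.002, -0.996, -0.087], [0.0, -0.087, 0.996], [-1.0, -0.002, -0.0]]
wrist_force: [-0.6, 0.5, -2.7]
finger_gap: 0.0599
gripper_force: 30.0
t 15.93 q [-0.11, 0.68, 1.69, 1.43, 1.71, 2.33] tcp [0.5955, 0.3239, 0.1457] F [-0.6, 0.5, -2.7] gap 0.0599 30.0
[[0.002, -0.996, -0.087], [0.0, -0.087, 0.996], [-1.0, -0.002, -0.0]]
t: 16.92
tcp_pos: [0.6072, 0.1936, 0.2779]
eef_rot: [[0.004, -0.996, -0.086], [-0.0, -0.086, 0.996], [-1.0, -0.004, -0.001]]
wrist_force: [-0.1, 0.3, -1.0]
finger_gap: 0.0801
gripper_force: 0.0
t 16.93 q [-0.31, 0.47, 1.69, 1.34, 1.9, 2.51] tcp [0.6072, 0.1936, 0.2779] F [-0.1, 0.3, -1.0] gap 0.0801 0.0
[[0.004, -0.996, -0.086], [-0.0, -0.086, 0.996], [-1.0, -0.004, -0.001]]
```

View pics/s4c.png

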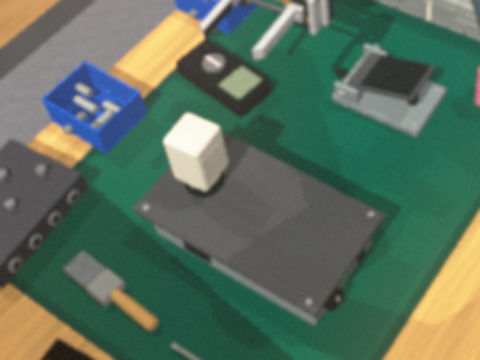

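Jar stands inverted on its cap (crop (195,155)). Unroll and point down again.

```bash
cat > d.py <<'E'
import sys
from h import *
o=robot.observe();print(np.round(100*np.array(o['eef_rot']).T@(np.array([float(a) for a in sys.argv[1:4]])-o['tcp_pos']),2),'tool cm; gap',round(o['finger_gap'],4),'t',round(o['t'],1),'F',np.round(o['wrist_force'],1))
E
python3 -m handwheel '[[[0,0,-10,0,0,0,8],[0,0,-10,0,0,0,8],[0,0,-10,0,0,0,8],[0,0,-10,0,0,0,8],[0,0,-10,0,0,0,8],[0,0,-10,0,0,0,8],[0,0,-10,0,0,0,8],[0,0,-10,0,0,0,8],[0,0,-10,0,0,0,8],[0,0,-10,0,0,0,8],[0,0,-10,0,0,0,8],[0,0,-10,0,0,0,8]]]'; python3 -m handwheel '[[[0,0,-10,0,0,0,8],[0,0,-10,0,0,0,8],[0,0,-10,0,0,0,8],[0,0,-10,0,0,0,8],[0,0,-10,0,0,0,8],[0,0,-10,0,0,0,8],[0,-10,0,1,0,0,8],[0,-10,0,1,0,0,8],[0,-10,0,1,0,0,8],[0,-10,0,1,0,0,8],[0,-10,0,0,0,0,8],[0,-10,0,0,0,0,8]]]';python3 -m handwheel '[[[0,-10,0,0,0,0,8],[0,-10,0,0,0,0,8],[0,-10,0,0,0,0,8],[0,0,2,0,0,0,8],[0,0,0,0,0,0,8]]]';python3 st.py; python3 d.py .5225 -.2887 .116
```

```text
t: 18.48
tcp_pos: [0.6061, 0.1945, 0.2738]
eef_rot: [[0.86, 0.502, -0.087], [0.075, 0.044, 0.996], [0.504, -0.864, 0.001]]
wrist_force: [0.1, 0.3, -0.2]
finger_gap: 0.0801
gripper_force: 0.0
t: 19.98
tcp_pos: [0.6055, 0.2042, 0.3126]
eef_rot: [[-0.076, 0.996, -0.043], [0.865, 0.087, 0.493], [0.495, 0.001, -0.869]]
wrist_force: [0.0, 0.6, 0.4]
finger_gap: 0.0801
gripper_force: 0.0
t: 20.6
tcp_pos: [0.6052, 0.2043, 0.3114]
eef_rot: [[-0.052, 0.999, -0.002], [0.999, 0.052, 0.001], [0.001, -0.002, -1.0]]
wrist_force: [-0.4, -0.6, -0.6]
finger_gap: 0.0801
gripper_force: 0.0
t 20.6 q [0.15, 0.15, 1.47, 0.0, 1.52, 0.1] tcp [0.6052, 0.2043, 0.3114] F [-0.4, -0.6, -0.6] gap 0.0801 0.0
[[-0.052, 0.999, -0.002], [0.999, 0.052, 0.001], [0.001, -0.002, -1.0]]
[-48.83 -10.79  19.5 ] tool cm; gap 0.0801 t 20.6 F [-0.4 -0.6 -0.6]
```

```bash
python3 -m handwheel '[[[0,0,0,-5.8,-1.3,0,8],[0,0,0,-5.8,-1.3,0,8],[0,0,0,-5.8,-1.3,0,8],[0,0,0,-5.8,-1.3,0,8],[0,0,0,-5.8,-1.3,0,8],[0,0,0,-5.8,-1.3,0,8],[0,0,0,-5.8,-1.3,0,8],[0,0,0,-5.8,-1.3,0,8],[0,0,0,-2.4,-0.4,0,8],[0,0,0,0,0,0,8],[0,0,0,0,0,0,8]]]';python3 st.py; python3 d.py .5225 -.2887 .116
```

```text
t: 21.98
tcp_pos: [0.5234, -0.2872, 0.3124]
eef_rot: [[-0.053, 0.999, 0.0], [0.999, 0.053, 0.001], [0.001, 0.0, -1.0]]
wrist_force: [0.1, -0.1, 0.3]
finger_gap: 0.0804
gripper_force: 0.0
t 21.98 q [-0.69, 0.05, 1.58, 0.0, 1.51, -0.75] tcp [0.5234, -0.2872, 0.3124] F [0.1, -0.1, 0.3] gap 0.0804 0.0
[[-0.053, 0.999, 0.0], [0.999, 0.053, 0.001], [0.001, 0.0, -1.0]]
[-0.16 -0.1  19.64] tool cm; gap 0.0804 t 22.0 F [ 0.1 -0.1  0.3]
```

```bash
python3 -m handwheel '[[[0,0,0,0,0,5,8],[0,0,0,0,0,5,8],[0,0,0,0,0,5,8],[0,0,0,0,0,4.4,8],[0,0,0,0,0,0,8],[0,0,0,0,0,0,4],[0,0,0,0,0,0,4],[0,0,0,0,0,0,4],[0,0,0,0,0,0,4],[0,0,0,0,0,0,4],[0,0,0,0,0,0,4]]]';python3 st.py
```

```text
t: 23.35
tcp_pos: [0.5239, -0.2893, 0.1212]
eef_rot: [[-0.052, 0.999, 0.002], [0.999, 0.052, -0.002], [-0.002, 0.002, -1.0]]
wrist_force: [-3.8, 2.2, 6.6]
finger_gap: 0.0599
gripper_force: 29.7
t 23.35 q [-0.69, 0.21, 1.76, -0.0, 1.17, -0.75] tcp [0.5239, -0.2893, 0.1212] F [-3.8, 2.2, 6.6] gap 0.0599 29.7
[[-0.052, 0.999, 0.002], [0.999, 0.052, -0.002], [-0.002, 0.002, -1.0]]
```

```bash
python3 -m handwheel '[[[0,0,0,0,0,-3,4],[0,0,0,0,0,-5,4],[0,0,0,0,0,-5,4],[0,0,0,0,0,-5,4],[0,0,0,5,0,0,4],[0,0,0,5.8,0,0,4],[0,0,0,5.8,0,0,4],[0,0,0,5.8,0,0,4],[0,0,0,5.8,0,0,4],[0,0,0,5.8,0,0,4],[0,0,0,0,0,0,4]]]';python3 st.py; python3 d.py .493 .302 .138
```

```text
t: 24.72
tcp_pos: [0.5047, 0.0545, 0.2988]
eef_rot: [[-0.058, 0.998, 0.001], [0.998, 0.058, 0.001], [0.001, 0.001, -1.0]]
wrist_force: [0.1, -0.9, -3.5]
finger_gap: 0.0602
gripper_force: 29.7
t 24.73 q [-0.12, -0.16, 1.81, 0.0, 1.49, -0.18] tcp [0.5047, 0.0545, 0.2988] F [0.1, -0.9, -3.5] gap 0.0602 29.7
[[-0.058, 0.998, 0.001], [0.998, 0.058, 0.001], [0.001, 0.001, -1.0]]
[24.77  0.25 16.1 ] tool cm; gap 0.0602 t 24.7 F [ 0.1 -0.9 -3.5]
```

```bash
python3 -m handwheel '[[[0,0,0,5.8,0,0,4],[0,0,0,5.8,0,0,4],[0,0,0,5.8,0.3,0,4],[0,0,0,5.4,0,0,4],[0,0,0,2,0,0,4],[0,0,0,0,0,0,4],[0,0,0,0,0,5,4],[0,0,0,0,0,5,4],[0,0,0,0,0,4,4],[0,0,0,0,0,1.5,4],[0,0,0,0,0,0.3,4],[0,0,0,0,0,0.3,4]]]';python3 -m handwheel '[[[0,0,0,0,0,0,4],[0,0,0,0,0,0,4]]]';python3 st.py; python3 d.py .493 .302 .136
```

```text
t: 26.22
tcp_pos: [0.497, 0.299, 0.1396]
eef_rot: [[-0.052, 0.999, 0.004], [0.999, 0.052, 0.001], [0.001, 0.004, -1.0]]
wrist_force: [0.0, 0.6, -2.2]
finger_gap: 0.06
gripper_force: 29.7
t: 26.48
tcp_pos: [0.4959, 0.2992, 0.1385]
eef_rot: [[-0.053, 0.999, 0.002], [0.999, 0.053, 0.001], [0.0, 0.002, -1.0]]
wrist_force: [0.1, -0.3, -2.5]
finger_gap: 0.0604
gripper_force: 29.7
t 26.48 q [0.35, 0.15, 1.8, -0.0, 1.19, 0.29] tcp [0.4959, 0.2992, 0.1385] F [0.1, -0.3, -2.5] gap 0.0604 29.7
[[-0.053, 0.999, 0.002], [0.999, 0.053, 0.001], [0.0, 0.002, -1.0]]
[ 0.3  -0.28  0.25] tool cm; gap 0.0604 t 26.5 F [ 0.1 -0.3 -2.5]
```

```bash
python3 -m handwheel '[[[0,0,0,0,0,0.3,4],[0,0,0,0,0,0,8],[0,0,0,0,0,0,8],[0,0,0,0,0,0,8],[0,0,0,0,0,-5,8],[0,0,0,0,0,-5,8],[0,0,0,-3,0,-4,8],[0,10,0,-6,0,0,8],[0,10,0,-6,0,0,8],[0,10,0,0,0,0,8],[0,10,0,0,0,0,8],[0,10,0,0,0,0,8]]]';python3 -m handwheel '[[[0,10,0,0,0,0,8],[0,10,0,0,0,0,8],[0,10,0,0,0,0,8],[0,10,0,0,0,0,8],[0,0,0,0,0,0,8],[0,0,0,0,0,0,8]]]';python3 st.py; python3 d.py .4955 .318 .1455
```

```text
t: 27.98
tcp_pos: [0.5037, 0.1491, 0.2649]
eef_rot: [[-0.034, 0.999, -0.037], [0.638, 0.051, 0.768], [0.769, 0.002, -0.639]]
wrist_force: [-0.6, 0.6, -0.2]
finger_gap: 0.0799
gripper_force: 0.0
t: 28.72
tcp_pos: [0.5036, 0.15, 0.2647]
eef_rot: [[-0.002, 0.999, -0.053], [0.003, 0.053, 0.999], [1.0, 0.002, -0.003]]
wrist_force: [0.0, -0.1, 0.1]
finger_gap: 0.0801
gripper_force: 0.0
t 28.73 q [-0.46, 0.3, 1.96, 1.23, 1.96, -0.75] tcp [0.5036, 0.15, 0.2647] F [0.0, -0.1, 0.1] gap 0.0801 0.0
[[-0.002, 0.999, -0.053], [0.003, 0.053, 0.999], [1.0, 0.002, -0.003]]
[-11.87   0.06  16.86] tool cm; gap 0.0801 t 28.7 F [ 0.  -0.1  0.1]
```

```bash
python3 -m handwheel '[[[0,0,0,0,0,4,8],[0,0,0,-4,0,3.5,8],[0,0,0,-4,0,0,8],[0,0,0,-3.9,0,0,8],[0,0,0,0,0,0,8],[0,0,0,0,0,4,8],[0,0,0,0,0,5.4,8],[0,0,0,0,0,0,8],[0,0,0,0,0,0,8]]]'; python3 st.py;python3 -m handwheel '[[[0,0,0,0,0,0,4],[0,0,0,0,0,0,4],[0,0,0,0,0,0,4],[0,0,0,0,0,0,4],[0,0,0,0,0,0,4]]]'; python3 st.py
```

```text
t: 29.85
tcp_pos: [0.4953, 0.3186, 0.1472]
eef_rot: [[-0.005, 0.999, -0.053], [0.001, 0.053, 0.999], [1.0, 0.005, -0.001]]
wrist_force: [-0.2, 0.9, -0.3]
finger_gap: 0.0803
gripper_force: 0.0
t 29.85 q [-0.15, 0.51, 1.98, 1.41, 1.69, -0.93] tcp [0.4953, 0.3186, 0.1472] F [-0.2, 0.9, -0.3] gap 0.0803 0.0
[[-0.005, 0.999, -0.053], [0.001, 0.053, 0.999], [1.0, 0.005, -0.001]]
t: 30.48
tcp_pos: [0.4948, 0.3185, 0.1454]
eef_rot: [[-0.001, 0.999, -0.052], [-0.001, 0.052, 0.999], [1.0, 0.001, 0.001]]
wrist_force: [-0.1, -4.3, 1.6]
finger_gap: 0.0609
gripper_force: 29.7
t 30.48 q [-0.15, 0.52, 1.98, 1.41, 1.69, -0.93] tcp [0.4948, 0.3185, 0.1454] F [-0.1, -4.3, 1.6] gap 0.0609 29.7
[[-0.001, 0.999, -0.052], [-0.001, 0.052, 0.999], [1.0, 0.001, 0.001]]
```

```bash
python3 -m handwheel '[[[0,0,0,3,0,0,4],[0,0,0,5,0,0,4],[0,0,0,5,0,0,4],[0,0,0,3,0,0,4],[0,0,10,0,0,0,4],[0,0,10,0,0,0,4],[0,0,10,0,0,0,4],[0,0,10,0,0,0,4],[0,0,10,0,0,0,4],[0,0,10,0,0,0,4],[0,0,10,0,0,0,4],[0,0,10,0,0,0,4]]]'; python3 -m handwheel '[[[0,0,10,0,0,0,4],[0,0,10,0,0,0,4],[0,0,10,0,0,0,4],[0,0,10,0,0,0,4],[0,0,10,0,0,0,4],[0,0,10,0,0,0,4],[0,0,10,0,0,0,4],[0,0,10,0,0,0,4],[0,0,10,0,0,0,4],[0,0,10,0,0,0,4],[0,0,0,0,0,0,4],[0,0,0,0,0,0,4]]]';python3 st.py; python3 d.py .4955 .3185 .146
```

```text
t: 31.98
tcp_pos: [0.4936, 0.3191, 0.3031]
eef_rot: [[0.985, 0.165, -0.053], [0.052, 0.006, 0.999], [0.165, -0.986, -0.002]]
wrist_force: [-0.1, 0.2, -1.8]
finger_gap: 0.061
gripper_force: 29.7
t: 33.48
tcp_pos: [0.494, 0.319, 0.3042]
eef_rot: [[0.001, -0.999, -0.053], [-0.001, -0.053, 0.999], [-1.0, -0.001, -0.001]]
wrist_force: [0.1, 0.0, -3.0]
finger_gap: 0.0612
gripper_force: 29.7
t 33.48 q [-0.15, 0.17, 2.02, 1.45, 1.73, 2.52] tcp [0.494, 0.319, 0.3042] F [0.1, 0.0, -3.0] gap 0.0612 29.7
[[0.001, -0.999, -0.053], [-0.001, -0.053, 0.999], [-1.0, -0.001, -0.001]]
[15.82 -0.13 -0.04] tool cm; gap 0.0612 t 33.5 F [ 0.1  0.  -3. ]
```

Lower, release, back out, and unroll.

```bash
python3 -m handwheel '[[[0,0,0,4,0,0,4],[0,0,0,5,0,0,4],[0,0,0,4,0,0,4],[0,0,0,2,0,0,4],[0,0,0,0.5,0,0,4],[0,0,0,0.3,0,0,4],[0,0,0,0,0,0,4]]]'; python3 st.py; python3 -m handwheel '[[[0,0,0,0,0,0,8],[0,0,0,0,0,0,8],[0,0,0,0,0,0,8],[0,0,0,0,0,-5,8],[0,0,0,0,0,-5,8],[0,0,0,-4,0,-3,8],[0,0,0,-6,0,0,8],[0,0,0,-3,0,0,8]]]';python3 -m handwheel '[[[0,0,-10,0,0,0,8],[0,0,-10,0,0,0,8],[0,0,-10,0,0,0,8],[0,0,-10,0,0,0,8],[0,0,-10,0,0,0,8],[0,0,-10,0,0,0,8],[0,0,-10,0,0,0,8],[0,0,-10,0,0,0,8],[0,0,-10,0,0,0,8],[0,0,-10,0,0,0,8],[0,0,-10,0,0,0,8],[0,0,-10,0,0,0,8]]]'; python3 -m handwheel '[[[0,0,-10,0,0,0,8],[0,0,-10,0,0,0,8],[0,0,-10,0,0,0,8],[0,0,-10,0,0,0,8],[0,0,-10,0,0,0,8],[0,0,-10,0,0,0,8],[0,-10,0,1,0,0,8],[0,-10,0,1,0,0,8],[0,-10,0,1,0,0,8],[0,-10,0,1,0,0,8],[0,-10,0,0,0,0,8],[0,-10,0,0,0,0,8]]]';python3 -m handwheel '[[[0,-10,0,0,0,0,8],[0,-10,0,0,0,0,8],[0,-10,0,0,0,0,8],[0,0,1,0,0,0,8],[0,0,0,0,0,0,8]]]';python3 st.py; python3 d.py .4297 -.3064 .3
python3 -c "
from h import *
snap('side','s5.png');snap('scene','s6.png')
a=cv2.imread('pics/s5.png')[140:390,130:450];b=cv2.imread('pics/s6.png')[140:390,160:480];cv2.imwrite('pics/s56.png',cv2.resize(np.hstack([a,b]),None,fx=1.25,fy=1.25))"
```

```text
t: 34.35
tcp_pos: [0.4947, 0.3188, 0.1477]
eef_rot: [[0.002, -0.999, -0.052], [-0.0, -0.052, 0.999], [-1.0, -0.002, -0.0]]
wrist_force: [1.1, -0.1, -3.3]
finger_gap: 0.0613
gripper_force: 29.7
t 34.35 q [-0.15, 0.51, 1.98, 1.41, 1.69, 2.21] tcp [0.4947, 0.3188, 0.1477] F [1.1, -0.1, -3.3] gap 0.0613 29.7
[[0.002, -0.999, -0.052], [-0.0, -0.052, 0.999], [-1.0, -0.002, -0.0]]
t: 35.35
tcp_pos: [0.5018, 0.1882, 0.2799]
eef_rot: [[0.004, -0.999, -0.051], [-0.001, -0.051, 0.999], [-1.0, -0.004, -0.001]]
wrist_force: [-0.7, -0.4, -0.2]
finger_gap: 0.0803
gripper_force: 0.0
t: 36.85
tcp_pos: [0.501, 0.189, 0.2772]
eef_rot: [[0.862, 0.504, -0.053], [0.045, 0.027, 0.999], [0.505, -0.863, 0.0]]
wrist_force: [-0.3, 0.1, 0.4]
finger_gap: 0.0796
gripper_force: 0.0
t: 38.35
tcp_pos: [0.5006, 0.1988, 0.316]
eef_rot: [[-0.046, 0.999, -0.024], [0.868, 0.052, 0.495], [0.495, 0.002, -0.869]]
wrist_force: [0.6, -0.4, -0.2]
finger_gap: 0.0799
gripper_force: 0.0
t: 38.98
tcp_pos: [0.5003, 0.1989, 0.3145]
eef_rot: [[-0.035, 0.999, -0.001], [0.999, 0.035, 0.002], [0.002, -0.001, -1.0]]
wrist_force: [0.4, -0.2, -0.3]
finger_gap: 0.08
gripper_force: 0.0
t 38.98 q [0.17, -0.09, 1.72, 0.0, 1.52, 0.13] tcp [0.5003, 0.1989, 0.3145] F [0.4, -0.2, -0.3] gap 0.08 0.0
[[-0.035, 0.999, -0.001], [0.999, 0.035, 0.002], [0.002, -0.001, -1.0]]
[-50.26  -8.8    1.38] tool cm; gap 0.08 t 39.0 F [ 0.4 -0.2 -0.3]
```

View pics/s56.png

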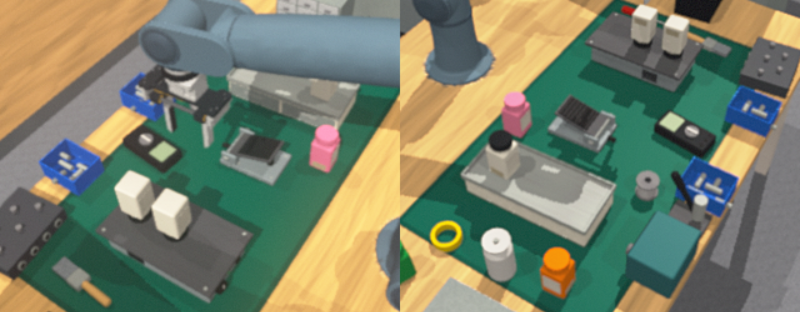

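Two jars stand inverted on the plate (crop left (133,195), (172,215)), and jar A is still in the tray. Fetch it.

```bash
python3 -m handwheel '[[[0,0,0,-5.6,-1,0,8],[0,0,0,-5.6,-1,0,8],[0,0,0,-5.6,-1,0,8],[0,0,0,-5.6,-1,0,8],[0,0,0,-5.6,-1,0,8],[0,0,0,-5.6,-1,0,8],[0,0,0,-5.6,-1,0,8],[0,0,0,-5.6,-1,0,8],[0,0,0,-5.4,-0.8,0,8],[0,0,0,0,0,0,8],[0,0,0,0,0,0,8]]]'; python3 st.py; python3 d.py .4297 -.3064 .118
```

```text
t: 40.45
tcp_pos: [0.4296, -0.3059, 0.3147]
eef_rot: [[-0.033, 0.999, 0.0], [0.999, 0.033, 0.001], [0.001, 0.0, -1.0]]
wrist_force: [-0.3, -0.9, 0.2]
finger_gap: 0.08
gripper_force: 0.0
t 40.45 q [-0.83, -0.12, 1.74, 0.0, 1.52, -0.87] tcp [0.4296, -0.3059, 0.3147] F [-0.3, -0.9, 0.2] gap 0.08 0.0
[[-0.033, 0.999, 0.0], [0.999, 0.033, 0.001], [0.001, 0.0, -1.0]]
[-8.000e-02  1.000e-02  1.967e+01] tool cm; gap 0.08 t 40.5 F [-0.3 -0.9  0.2]
```

```bash
python3 -m handwheel '[[[0,0,0,0,0,5,8],[0,0,0,0,0,5,8],[0,0,0,0,0,5,8],[0,0,0,0,0,4.6,8],[0,0,0,0,0,0,8],[0,0,0,0,0,0,4],[0,0,0,0,0,0,4],[0,0,0,0,0,0,4],[0,0,0,0,0,0,4],[0,0,0,0,0,0,4],[0,0,0,0,0,0,4]]]';python3 st.py
```

```text
t: 41.82
tcp_pos: [0.4308, -0.3068, 0.1214]
eef_rot: [[-0.035, 0.999, 0.001], [0.999, 0.035, -0.003], [-0.003, 0.001, -1.0]]
wrist_force: [-3.0, 1.0, 7.2]
finger_gap: 0.0603
gripper_force: 29.8
t 41.83 q [-0.83, 0.05, 1.93, -0.0, 1.15, -0.87] tcp [0.4308, -0.3068, 0.1214] F [-3.0, 1.0, 7.2] gap 0.0603 29.8
[[-0.035, 0.999, 0.001], [0.999, 0.035, -0.003], [-0.003, 0.001, -1.0]]
```

```bash
python3 -m handwheel '[[[0,0,0,0,0,-3,4],[0,0,0,0,0,-5,4],[0,0,0,0,0,-5,4],[0,0,0,0,0,-5,4],[0,0,0,5,0,0,4],[0,0,0,5.5,0.2,0,4],[0,0,0,5.5,0.2,0,4],[0,0,0,5.5,0.2,0,4],[0,0,0,5.5,0.2,0,4],[0,0,0,5.5,0,0,4],[0,0,0,0,0,0,4]]]';python3 -m handwheel '[[[0,0,0,5.5,-0.2,0,4],[0,0,0,5.5,-0.2,0,4],[0,0,0,5.5,-0.2,0,4],[0,0,0,5.5,-0.2,0,4],[0,0,0,4,0,0,4],[0,0,0,0,0,0,4],[0,0,0,0,0,0,4]]]';python3 st.py; python3 d.py .394 .300 .138
```

```text
t: 43.2
tcp_pos: [0.4264, 0.0226, 0.2992]
eef_rot: [[-0.041, 0.999, 0.001], [0.999, 0.041, 0.001], [0.001, 0.001, -1.0]]
wrist_force: [-0.6, -0.7, -3.2]
finger_gap: 0.0596
gripper_force: 29.8
t: 44.08
tcp_pos: [0.4101, 0.2781, 0.2988]
eef_rot: [[-0.034, 0.999, -0.0], [0.999, 0.034, -0.0], [-0.0, -0.0, -1.0]]
wrist_force: [-0.7, -0.4, -2.7]
finger_gap: 0.0603
gripper_force: 29.8
t 44.08 q [0.37, -0.19, 1.83, -0.0, 1.5, 0.33] tcp [0.4101, 0.2781, 0.2988] F [-0.7, -0.4, -2.7] gap 0.0603 29.8
[[-0.034, 0.999, -0.0], [0.999, 0.034, -0.0], [-0.0, -0.0, -1.0]]
[ 2.25 -1.54 16.08] tool cm; gap 0.0603 t 44.1 F [-0.7 -0.4 -2.7]
```

```bash
python3 -m handwheel '[[[0,0,0,2.2,-1.6,0,4],[0,0,0,0,0,5,4],[0,0,0,0,0,5,4],[0,0,0,0,0,4,4],[0,0,0,0,0,1.5,4],[0,0,0,0,0,0.4,4],[0,0,0,0,0,0.4,4],[0,0,0,0,0,0,4],[0,0,0,0,0,0,4]]]';python3 st.py;python3 -m handwheel '[[[0,0,0,0,0,0,8],[0,0,0,0,0,0,8],[0,0,0,0,0,0,8],[0,0,0,0,0,-5,8],[0,0,0,0,0,-5,8],[0,0,0,-3,0,-4,8],[0,10,0,-6,0,0,8],[0,10,0,-4,0,0,8],[0,10,0,0,0,0,8],[0,10,0,0,0,0,8],[0,10,0,0,0,0,8]]]';python3 -m handwheel '[[[0,10,0,0,0,0,8],[0,10,0,0,0,0,8],[0,10,0,0,0,0,8],[0,10,0,0,0,0,8],[0,0,0,0,0,0,8],[0,0,0,0,0,0,8]]]';python3 st.py; python3 d.py .394 .319 .1455
```

```text
t: 45.2
tcp_pos: [0.3936, 0.3007, 0.1369]
eef_rot: [[-0.035, 0.999, 0.002], [0.999, 0.035, 0.001], [0.001, 0.002, -1.0]]
wrist_force: [0.0, -0.7, -2.6]
finger_gap: 0.0601
gripper_force: 29.8
t 45.2 q [0.42, -0.05, 2.01, -0.0, 1.18, 0.39] tcp [0.3936, 0.3007, 0.1369] F [0.0, -0.7, -2.6] gap 0.0601 29.8
[[-0.035, 0.999, 0.002], [0.999, 0.035, 0.001], [0.001, 0.002, -1.0]]
t: 46.58
tcp_pos: [0.398, 0.1743, 0.2704]
eef_rot: [[-0.022, 0.999, -0.025], [0.649, 0.033, 0.76], [0.761, 0.0, -0.649]]
wrist_force: [0.7, 0.1, -0.4]
finger_gap: 0.0797
gripper_force: 0.0
t: 47.32
tcp_pos: [0.3978, 0.1748, 0.27]
eef_rot: [[0.001, 0.999, -0.035], [0.016, 0.035, 0.999], [1.0, -0.001, -0.016]]
wrist_force: [0.5, -0.5, 0.3]
finger_gap: 0.0801
gripper_force: 0.0
t 47.33 q [-0.52, 0.04, 2.24, 1.17, 1.98, -0.79] tcp [0.3978, 0.1748, 0.27] F [0.5, -0.5, 0.3] gap 0.0801 0.0
[[0.001, 0.999, -0.035], [0.016, 0.035, 0.999], [1.0, -0.001, -0.016]]
[-12.22   0.14  14.62] tool cm; gap 0.0801 t 47.3 F [ 0.5 -0.5  0.3]
```

```bash
python3 -m handwheel '[[[0,1,0,0,0,4,8],[0,0,0,-3,0,2,8],[0,0,0,-4,0,0,8],[0,0,0,-4,0,0,8],[0,0,0,-1.2,0,0,8],[0,0,0,0,0,0,8],[0,0,0,0,0,0,8]]]'; python3 st.py; python3 d.py .394 .319 .1455
```

```text
t: 48.2
tcp_pos: [0.3957, 0.2352, 0.1483]
eef_rot: [[-0.0, 0.999, -0.035], [-0.003, 0.035, 0.999], [1.0, 0.0, 0.003]]
wrist_force: [0.3, -0.2, -0.2]
finger_gap: 0.0802
gripper_force: 0.0
t 48.2 q [-0.39, 0.36, 2.22, 1.21, 1.79, -1.06] tcp [0.3957, 0.2352, 0.1483] F [0.3, -0.2, -0.2] gap 0.0802 0.0
[[-0.0, 0.999, -0.035], [-0.003, 0.035, 0.999], [1.0, 0.0, 0.003]]
[-0.31  0.12  8.38] tool cm; gap 0.0802 t 48.2 F [ 0.3 -0.2 -0.2]
```

```bash
python3 -m handwheel '[[[0,0,0,-0.3,0.1,4.4,8],[0,0,0,0,0,4,8],[0,0,0,0,0,0,8],[0,0,0,0,0,0,4],[0,0,0,0,0,0,4],[0,0,0,0,0,0,4],[0,0,0,0,0,0,4],[0,0,0,0,0,0,4]]]'; python3 st.py;  python3 -m handwheel '[[[0,0,0,3,0,0,4],[0,0,0,5,0,0,4],[0,0,0,5,0,0,4],[0,0,0,3,0,0,4],[0,0,10,0,0,0,4],[0,0,10,0,0,0,4],[0,0,10,0,0,0,4],[0,0,10,0,0,0,4],[0,0,10,0,0,0,4],[0,0,10,0,0,0,4],[0,0,10,0,0,0,4],[0,0,10,0,0,0,4]]]'; python3 -m handwheel '[[[0,0,10,0,0,0,4],[0,0,10,0,0,0,4],[0,0,10,0,0,0,4],[0,0,10,0,0,0,4],[0,0,10,0,0,0,4],[0,0,10,0,0,0,4],[0,0,10,0,0,0,4],[0,0,10,0,0,0,4],[0,0,10,0,0,0,4],[0,0,10,0,0,0,4],[0,0,0,0,0,0,4],[0,0,0,0,0,0,4]]]';python3 st.py; python3 d.py .394 .319 .1455
```

```text
t: 49.2
tcp_pos: [0.3936, 0.3191, 0.1449]
eef_rot: [[0.002, 0.999, -0.034], [-0.006, 0.034, 0.999], [1.0, -0.002, 0.006]]
wrist_force: [0.6, -4.8, 3.6]
finger_gap: 0.0601
gripper_force: 29.8
t 49.2 q [-0.18, 0.37, 2.23, 1.39, 1.69, -1.04] tcp [0.3936, 0.3191, 0.1449] F [0.6, -4.8, 3.6] gap 0.0601 29.8
[[0.002, 0.999, -0.034], [-0.006, 0.034, 0.999], [1.0, -0.002, 0.006]]
t: 50.7
tcp_pos: [0.3931, 0.3189, 0.3028]
eef_rot: [[0.986, 0.163, -0.034], [0.034, 0.008, 0.999], [0.163, -0.987, 0.002]]
wrist_force: [-0.3, -0.5, -2.9]
finger_gap: 0.0604
gripper_force: 29.8
t: 52.2
tcp_pos: [0.3933, 0.3188, 0.3037]
eef_rot: [[-0.002, -0.999, -0.035], [0.004, -0.035, 0.999], [-1.0, 0.002, 0.004]]
wrist_force: [-0.5, -0.2, -3.3]
finger_gap: 0.0602
gripper_force: 29.8
t 52.2 q [-0.19, -0.07, 2.28, 1.44, 1.75, 2.5] tcp [0.3933, 0.3188, 0.3037] F [-0.5, -0.2, -3.3] gap 0.0602 29.8
[[-0.002, -0.999, -0.035], [0.004, -0.035, 0.999], [-1.0, 0.002, 0.004]]
[15.82 -0.1  -0.04] tool cm; gap 0.0602 t 52.2 F [-0.5 -0.2 -3.3]
```

```bash
python3 -m handwheel '[[[0,0,0,4,0,0,4],[0,0,0,5,0,0,4],[0,0,0,4,0,0,4],[0,0,0,2,0,0,4],[0,0,0,0.5,0,0,4],[0,0,0,0.3,0,0,4],[0,0,0,0,0,0,4]]]'; python3 st.py; python3 -m handwheel '[[[0,0,0,0,0,0,8],[0,0,0,0,0,0,8],[0,0,0,0,0,0,8],[0,0,0,0,0,-5,8],[0,0,0,0,0,-5,8],[0,0,0,-4,0,-2,8],[0,0,0,-6,0,0,8],[0,0,0,-3,0,0,8]]]';python3 -m handwheel '[[[0,0,-10,0,0,0,8],[0,0,-10,0,0,0,8],[0,0,-10,0,0,0,8],[0,0,-10,0,0,0,8],[0,0,-10,0,0,0,8],[0,0,-10,0,0,0,8],[0,0,-10,0,0,0,8],[0,0,-10,0,0,0,8],[0,0,-10,0,0,0,8],[0,0,-10,0,0,0,8],[0,0,-10,0,0,0,8],[0,0,-10,0,0,0,8]]]'; python3 -m handwheel '[[[0,0,-10,0,0,0,8],[0,0,-10,0,0,0,8],[0,0,-10,0,0,0,8],[0,0,-10,0,0,0,8],[0,0,-10,0,0,0,8],[0,0,-10,0,0,0,8],[0,-10,0,1,0,0,8],[0,-10,0,1,0,0,8],[0,-10,0,1,0,0,8],[0,-10,0,1,0,0,8],[0,-10,0,0,0,0,8],[0,-10,0,0,0,0,8]]]';python3 -m handwheel '[[[0,-10,0,0,2,0,3],[0,-10,0,0,4,0,3],[0,-10,0,0,4,0,0],[0,0,2,0,0,0,0],[0,0,0,0,0,0,0]]]';python3 st.py
python3 -c "
from h import *
snap('side','s7.png');snap('scene','s8.png');snap('wrist','w8.png')
a=cv2.imread('pics/s7.png')[140:390,130:450];b=cv2.imread('pics/s8.png')[140:390,160:480];cv2.imwrite('pics/s78.png',cv2.resize(np.hstack([a,b]),None,fx=1.25,fy=1.25))"
```

```text
t: 53.08
tcp_pos: [0.3934, 0.3194, 0.147]
eef_rot: [[-0.001, -0.999, -0.035], [0.004, -0.035, 0.999], [-1.0, 0.001, 0.004]]
wrist_force: [-0.2, 0.0, -2.8]
finger_gap: 0.0602
gripper_force: 29.8
t 53.08 q [-0.18, 0.36, 2.23, 1.39, 1.69, 2.11] tcp [0.3934, 0.3194, 0.147] F [-0.2, 0.0, -2.8] gap 0.0602 29.8
[[-0.001, -0.999, -0.035], [0.004, -0.035, 0.999], [-1.0, 0.001, 0.004]]
t: 54.08
tcp_pos: [0.3981, 0.1984, 0.2783]
eef_rot: [[0.001, -0.999, -0.034], [0.004, -0.034, 0.999], [-1.0, -0.001, 0.004]]
wrist_force: [0.5, -0.0, -0.2]
finger_gap: 0.0799
gripper_force: 0.0
t: 55.58
tcp_pos: [0.3975, 0.199, 0.276]
eef_rot: [[0.864, 0.502, -0.035], [0.028, 0.022, 0.999], [0.503, -0.865, 0.005]]
wrist_force: [-1.0, 0.3, -0.1]
finger_gap: 0.0797
gripper_force: 0.0
t: 57.08
tcp_pos: [0.3974, 0.2086, 0.3147]
eef_rot: [[-0.029, 0.999, -0.018], [0.866, 0.034, 0.499], [0.499, -0.001, -0.866]]
wrist_force: [0.4, 0.1, -0.9]
finger_gap: 0.08
gripper_force: 0.0
t: 57.7
tcp_pos: [0.4966, 0.2124, 0.3131]
eef_rot: [[-0.0, 1.0, -0.005], [1.0, 0.0, 0.005], [0.005, -0.005, -1.0]]
wrist_force: [-0.3, 0.4, 0.1]
finger_gap: 0.0336
gripper_force: 0.0
t 57.7 q [0.19, -0.08, 1.71, 0.01, 1.52, 0.19] tcp [0.4966, 0.2124, 0.3131] F [-0.3, 0.4, 0.1] gap 0.0336 0.0
[[-0.0, 1.0, -0.005], [1.0, 0.0, 0.005], [0.005, -0.005, -1.0]]
```

View pics/s78.png

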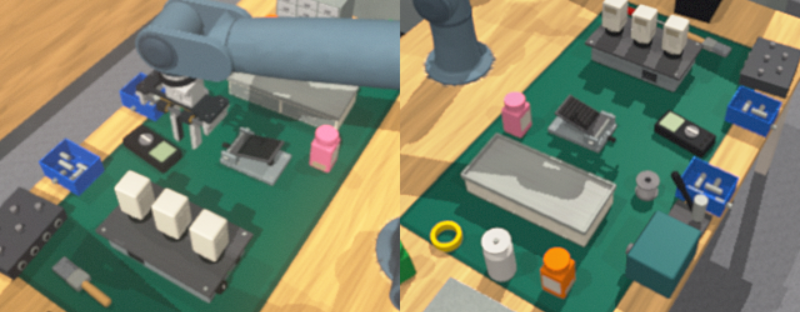

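View pics/w8.png

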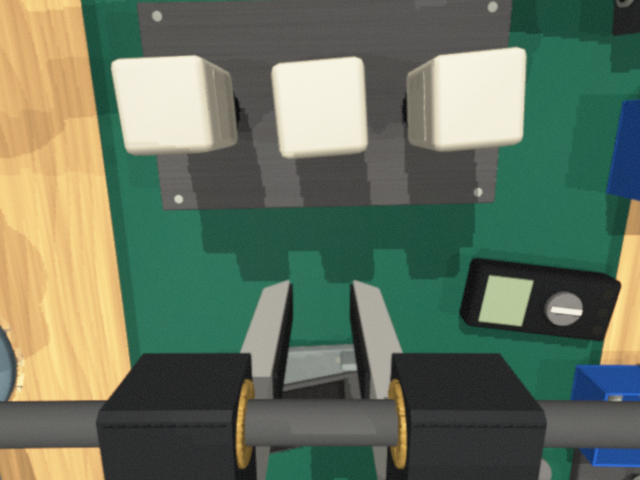

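All three jars stand inverted: (133,195), (172,213), (210,235) in the side crop. The wrist view agrees. Next, a look at the treadle.

```bash
python3 -m handwheel '[[[0,0,0,-5,-1,0,0],[0,0,0,-5,-1,0,0],[0,0,0,-5,-1,0,0],[0,0,0,0,-1,0,0],[0,0,0,0,0,0,0],[0,0,0,0,0,0,0]]]'
python3 -c "
from h import *
snap('wrist','w9.png')"
```

```text
t: 58.6
tcp_pos: [0.4573, 0.0631, 0.3132]
eef_rot: [[-0.001, 1.0, -0.002], [1.0, 0.001, 0.005], [0.005, -0.002, -1.0]]
wrist_force: [-0.1, -0.2, -0.2]
finger_gap: 0.001
gripper_force: 0.0
```

View pics/w9.png

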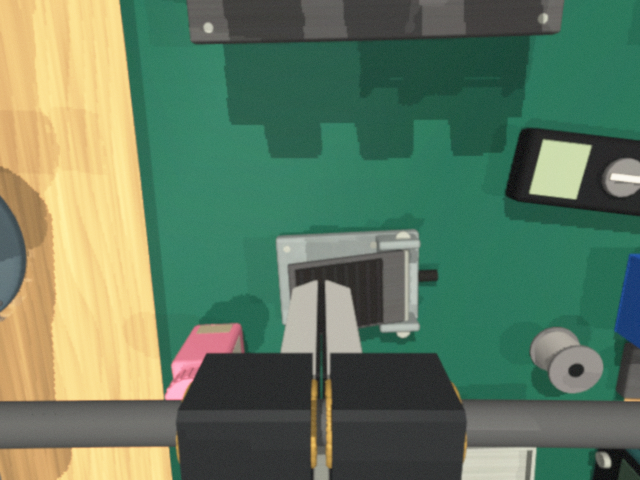

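Treadle base corners: top-left (278,238), top-right (418,231), bottom-right (419,338). The treadle plate spans from (290,264) to (405,250).

```bash
python3 - <<'E'
from h import *
w=load('w9.png')
for p in [(278,238),(418,231),(419,338)]: print(at_z(w,p,.016).round(4))
for p,z in [((289,265),.07),((406,250),.04)]: print('plate',at_z(w,p,z).round(4))
for p in [(195,30),(190,40),(560,33)]: print('shk',at_z(w,p,.085).round(3))
E
```

```text
[0.4071 0.0121 0.016 ]
[0.567  0.0205 0.016 ]
[ 0.5761 -0.114   0.016 ]
plate [ 0.4235 -0.0024  0.07  ]
plate [0.5496 0.0051 0.04  ]
shk [0.348 0.216 0.085]
shk [0.343 0.208 0.085]
shk [0.661 0.213 0.085]
```

```bash
python3 -m handwheel '[[[0,0,0,-5.3,-0.2,0,0],[0,0,0,-5.3,-0.1,0,0],[0,0,0,0,0,6,0],[0,0,0,0,0,6,0],[0,0,0,0,0,6,0],[0,0,0,0,0,5,0],[0,0,0,0,0,0,0],[0,0,0,0,0,0,0]]]'; python3 st.py; python3 -m handwheel '[[[0,0,0,0,0,1,0],[0,0,0,0,0,1,0],[0,0,0,0,0,1,0],[0,0,0,0,0,1,0],[0,0,0,0,0,0,0]]]';python3 d.py .454 -.043 .042
```

```text
t: 59.65
tcp_pos: [0.4552, -0.0426, 0.0844]
eef_rot: [[-0.001, 1.0, -0.001], [1.0, 0.001, 0.004], [0.004, -0.001, -1.0]]
wrist_force: [0.7, 0.5, 1.0]
finger_gap: 0.0005
gripper_force: 0.0
t 59.65 q [-0.34, -0.06, 2.13, 0.0, 1.08, -0.35] tcp [0.4552, -0.0426, 0.0844] F [0.7, 0.5, 1.0] gap 0.0005 0.0
[[-0.001, 1.0, -0.001], [1.0, 0.001, 0.004], [0.004, -0.001, -1.0]]
t: 60.28
tcp_pos: [0.4534, -0.043, 0.0504]
eef_rot: [[-0.002, 1.0, -0.013], [1.0, 0.002, 0.005], [0.005, -0.013, -1.0]]
wrist_force: [-35.6, 6.2, 76.9]
finger_gap: -0.0
gripper_force: 37.4
[-0.01  0.07  0.84] tool cm; gap -0.0 t 60.3 F [-35.6   6.2  76.9]
```

```bash
python3 -m handwheel '[[[0,0,0,0,0,-0.5,0]]]'; python3 -m handwheel '[[[0,0,0,0,0,0,0],[0,0,0,0,0,0,0]]]'; python3 st.py
```

```text
t: 60.4
tcp_pos: [0.4534, -0.0428, 0.0523]
eef_rot: [[-0.002, 1.0, -0.008], [1.0, 0.002, 0.004], [0.004, -0.008, -1.0]]
wrist_force: [-15.1, 1.1, 24.5]
finger_gap: 0.0003
gripper_force: 11.7
t: 60.65
tcp_pos: [0.4534, -0.0429, 0.0517]
eef_rot: [[-0.001, 1.0, -0.008], [1.0, 0.001, 0.004], [0.004, -0.008, -1.0]]
wrist_force: [-20.3, 3.0, 40.9]
finger_gap: 0.0003
gripper_force: 19.9
t 60.65 q [-0.34, -0.0, 2.14, 0.0, 1.01, -0.35] tcp [0.4534, -0.0429, 0.0517] F [-20.3, 3.0, 40.9] gap 0.0003 19.9
[[-0.001, 1.0, -0.008], [1.0, 0.001, 0.004], [0.004, -0.008, -1.0]]
```

```bash
python3 -m handwheel '[[[0,0,0,0,0,-0.12,0],[0,0,0,0,0,0,0],[0,0,0,0,0,0,0],[0,0,0,0,0,0,0],[0,0,0,0,0,0,0],[0,0,0,0,0,0,0],[0,0,0,0,0,0,0],[0,0,0,0,0,0,0]]]'; python3 -m handwheel '[[[0,0,0,0,0,0,0],[0,0,0,0,0,0,0],[0,0,0,0,0,0,0],[0,0,0,0,0,0,0],[0,0,0,0,0,0,0],[0,0,0,0,0,0,0],[0,0,0,0,0,0,0],[0,0,0,0,0,0,0],[0,0,0,0,0,0,0],[0,0,0,0,0,0,0]]]';python3 -c "
from h import *
snap('side','s9.png')
a=cv2.imread('pics/s9.png')[210:400,150:410];cv2.imwrite('pics/s9c.png',cv2.resize(a,None,fx=3,fy=3))"
```

```text
t: 61.65
tcp_pos: [0.4534, -0.0429, 0.052]
eef_rot: [[-0.001, 1.0, -0.007], [1.0, 0.001, 0.004], [0.004, -0.007, -1.0]]
wrist_force: [-15.9, 2.6, 33.5]
finger_gap: 0.0003
gripper_force: 16.0
t: 62.9
tcp_pos: [0.4534, -0.0429, 0.052]
eef_rot: [[-0.001, 1.0, -0.007], [1.0, 0.001, 0.004], [0.004, -0.007, -1.0]]
wrist_force: [-16.1, 2.0, 33.2]
finger_gap: 0.0003
gripper_force: 16.0
```

View pics/s9c.png

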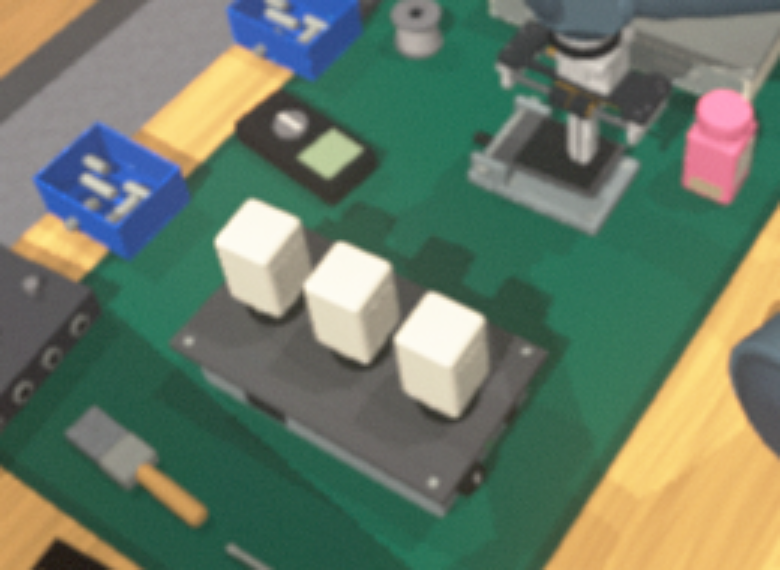

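Treadle is pressed flat, and the three jars are still inverted. Release and go to jar A on the plate.

```bash
python3 -m handwheel '[[[0,0,0,0,0,-2,0],[0,0,0,0,0,-4,0],[0,0,0,0,0,-6,0],[0,0,0,0,0,-6,0],[0,0,0,0,0,-6,4],[0,0,-2,5.5,-1,0,8],[0,0,0,5.5,-1,0,8],[0,0,0,5.5,-1,0,8],[0,0,0,5.5,-1,0,8],[0,10,0,0,-1,0,8],[0,10,0,0,0,0,8],[0,10,0,0,0,0,8]]]'; python3 -m handwheel '[[[0,10,0,0,0,0,8],[0,10,0,0,0,0,8],[0,10,0,0,0,0,8],[0,10,0,0,0,0,8],[0,10,0,0,0,0,8],[0,10,0,0,0,0,8],[0,0,0,0,0,0,8],[0,0,0,0,0,0,8]]]';python3 st.py; python3 d.py .3936 .235 .147
```

```text
t: 64.45
tcp_pos: [0.3986, 0.1757, 0.2905]
eef_rot: [[-0.031, 0.999, -0.018], [0.86, 0.036, 0.508], [0.509, 0.0, -0.861]]
wrist_force: [0.2, -0.6, -0.5]
finger_gap: 0.0767
gripper_force: 0.0
t: 65.45
tcp_pos: [0.3989, 0.1749, 0.2903]
eef_rot: [[0.002, 0.999, -0.035], [-0.002, 0.035, 0.999], [1.0, -0.002, 0.002]]
wrist_force: [-0.4, 0.2, 1.0]
finger_gap: 0.0801
gripper_force: 0.0
t 65.45 q [-0.52, 0.0, 2.24, 1.21, 2.0, -0.74] tcp [0.3989, 0.1749, 0.2903] F [-0.4, 0.2, 1.0] gap 0.0801 0.0
[[0.002, 0.999, -0.035], [-0.002, 0.035, 0.999], [1.0, -0.002, 0.002]]
[-14.34  -0.3    6.  ] tool cm; gap 0.0801 t 65.5 F [-0.4  0.2  1. ]
```

```bash
python3 -m handwheel '[[[0,0,0,0,0,4,8],[0,0,0,-3.3,-0.2,2,8],[0,0,0,-4,-0.1,0,8],[0,0,0,-4,0,0,8],[0,0,0,-3,0,0,8],[0,0,0,0,0,0,8],[0,0,0,0,0,4.4,8],[0,0,0,0,0,4,8],[0,0,0,0,0,0,8],[0,0,0,0,0,0,8]]]'; python3 st.py; python3 -m handwheel '[[[0,0,0,0,0,0,4],[0,0,0,0,0,0,4],[0,0,0,0,0,0,4],[0,0,0,0,0,0,4],[0,0,0,0,0,0,4]]]'; python3 st.py
```

```text
t: 66.7
tcp_pos: [0.3909, 0.3192, 0.1491]
eef_rot: [[-0.001, 0.999, -0.035], [-0.004, 0.035, 0.999], [1.0, 0.001, 0.004]]
wrist_force: [0.7, 0.1, 0.1]
finger_gap: 0.0799
gripper_force: 0.0
t 66.7 q [-0.19, 0.35, 2.24, 1.38, 1.69, -1.03] tcp [0.3909, 0.3192, 0.1491] F [0.7, 0.1, 0.1] gap 0.0799 0.0
[[-0.001, 0.999, -0.035], [-0.004, 0.035, 0.999], [1.0, 0.001, 0.004]]
t: 67.32
tcp_pos: [0.3909, 0.3192, 0.148]
eef_rot: [[0.002, 0.999, -0.034], [-0.005, 0.034, 0.999], [1.0, -0.002, 0.005]]
wrist_force: [4.1, -2.9, 3.6]
finger_gap: 0.0601
gripper_force: 30.0
t 67.33 q [-0.19, 0.36, 2.24, 1.39, 1.69, -1.03] tcp [0.3909, 0.3192, 0.148] F [4.1, -2.9, 3.6] gap 0.0601 30.0
[[0.002, 0.999, -0.034], [-0.005, 0.034, 0.999], [1.0, -0.002, 0.005]]
```

```bash
python3 -m handwheel '[[[0,0,0,3,0,0,4],[0,0,0,5,0,0,4],[0,0,0,5,0,0,4],[0,0,0,3,0,0,4],[0,0,10,0,0,0,4],[0,0,10,0,0,0,4],[0,0,10,0,0,0,4],[0,0,10,0,0,0,4],[0,0,10,0,0,0,4],[0,0,10,0,0,0,4],[0,0,10,0,0,0,4],[0,0,10,0,0,0,4]]]'; python3 -m handwheel '[[[0,0,10,0,0,0,4],[0,0,10,0,0,0,4],[0,0,10,0,0,0,4],[0,0,10,0,0,0,4],[0,0,10,0,0,0,4],[0,0,10,0,0,0,4],[0,0,10,0,0,0,4],[0,0,10,0,0,0,4],[0,0,10,0,0,0,4],[0,0,10,0,0,0,4],[0,0,0,0,0,0,4],[0,0,0,0,0,0,4]]]';python3 st.py; python3 d.py .394 .319 .143
```

```text
t: 68.82
tcp_pos: [0.3891, 0.3191, 0.3053]
eef_rot: [[0.986, 0.161, -0.036], [0.036, 0.008, 0.999], [0.161, -0.987, 0.002]]
wrist_force: [-0.0, 0.2, -3.3]
finger_gap: 0.0597
gripper_force: 30.0
t: 70.32
tcp_pos: [0.3899, 0.3189, 0.3066]
eef_rot: [[-0.002, -0.999, -0.036], [0.004, -0.036, 0.999], [-1.0, 0.002, 0.004]]
wrist_force: [0.3, 0.3, -2.0]
finger_gap: 0.0599
gripper_force: 30.0
t 70.33 q [-0.19, -0.09, 2.28, 1.44, 1.75, 2.51] tcp [0.3899, 0.3189, 0.3066] F [0.3, 0.3, -2.0] gap 0.0599 30.0
[[-0.002, -0.999, -0.036], [0.004, -0.036, 0.999], [-1.0, 0.002, 0.004]]
[16.36 -0.45 -0.07] tool cm; gap 0.0599 t 70.3 F [ 0.3  0.3 -2. ]
```

```bash
python3 -m handwheel '[[[0,0,0,4,0,0,4],[0,0,0,5,0,0,4],[0,0,0,4,0,0,4],[0,0,0,2.5,0,0,4],[0,0,0,0.5,0,0,4],[0,0,0,0.3,0,0,4],[0,0,0,0,0,0,4]]]'; python3 st.py; python3 -m handwheel '[[[0,0,0,0,0,0,8],[0,0,0,0,0,0,8],[0,0,0,0,0,0,8],[0,0,0,0,0,-5,8],[0,0,0,0,0,-5,8],[0,0,0,-4,0,-2,8],[0,0,0,-6,0,0,8],[0,0,0,-3,0,0,8]]]';python3 -m handwheel '[[[0,0,-10,0,0,0,8],[0,0,-10,0,0,0,8],[0,0,-10,0,0,0,8],[0,0,-10,0,0,0,8],[0,0,-10,0,0,0,8],[0,0,-10,0,0,0,8],[0,0,-10,0,0,0,8],[0,0,-10,0,0,0,8],[0,0,-10,0,0,0,8],[0,0,-10,0,0,0,8],[0,0,-10,0,0,0,8],[0,0,-10,0,0,0,8]]]'; python3 -m handwheel '[[[0,0,-10,0,0,0,8],[0,0,-10,0,0,0,8],[0,0,-10,0,0,0,8],[0,0,-10,0,0,0,8],[0,0,-10,0,0,0,8],[0,0,-10,0,0,0,8],[0,-10,0,1,0,0,8],[0,-10,0,1,0,0,8],[0,-10,0,1,0,0,8],[0,-10,0,1,0,0,8],[0,-10,0,0,0,0,8],[0,-10,0,0,0,0,8]]]';python3 -m handwheel '[[[0,-10,0,0,0,0,8],[0,-10,0,0,0,0,8],[0,-10,0,0,0,0,8],[0,0,0,0,0,0,8],[0,0,0,0,0,0,8]]]';python3 st.py;python3 d.py .392 .300 .134
```

```text
t: 71.2
tcp_pos: [0.3904, 0.3194, 0.1452]
eef_rot: [[-0.001, -0.999, -0.035], [0.004, -0.035, 0.999], [-1.0, 0.001, 0.004]]
wrist_force: [0.6, 0.1, -2.4]
finger_gap: 0.0598
gripper_force: 30.0
t 71.2 q [-0.19, 0.37, 2.24, 1.38, 1.69, 2.1] tcp [0.3904, 0.3194, 0.1452] F [0.6, 0.1, -2.4] gap 0.0598 30.0
[[-0.001, -0.999, -0.035], [0.004, -0.035, 0.999], [-1.0, 0.001, 0.004]]
t: 72.2
tcp_pos: [0.3951, 0.1984, 0.2764]
eef_rot: [[0.001, -0.999, -0.034], [0.004, -0.034, 0.999], [-1.0, -0.001, 0.004]]
wrist_force: [0.6, -0.0, 0.2]
finger_gap: 0.0798
gripper_force: 0.0
t: 73.7
tcp_pos: [0.3944, 0.199, 0.2741]
eef_rot: [[0.864, 0.502, -0.035], [0.028, 0.022, 0.999], [0.503, -0.865, 0.005]]
wrist_force: [0.5, 0.1, 0.5]
finger_gap: 0.0802
gripper_force: 0.0
t: 75.2
tcp_pos: [0.3944, 0.2086, 0.3128]
eef_rot: [[-0.029, 0.999, -0.018], [0.866, 0.034, 0.499], [0.499, -0.001, -0.866]]
wrist_force: [-0.5, 0.5, -0.4]
finger_gap: 0.08
gripper_force: 0.0
t: 75.82
tcp_pos: [0.394, 0.2087, 0.3114]
eef_rot: [[-0.035, 0.999, -0.005], [0.999, 0.035, 0.006], [0.006, -0.004, -1.0]]
wrist_force: [-0.6, -0.7, -0.3]
finger_gap: 0.0804
gripper_force: 0.0
t 75.83 q [0.23, -0.33, 1.92, 0.01, 1.55, 0.19] tcp [0.394, 0.2087, 0.3114] F [-0.6, -0.7, -0.3] gap 0.0804 0.0
[[-0.035, 0.999, -0.005], [0.999, 0.035, 0.006], [0.006, -0.004, -1.0]]
[ 9.02  0.19 17.79] tool cm; gap 0.0804 t 75.8 F [-0.6 -0.7 -0.3]
```

```bash
python3 -m handwheel '[[[0,0,0,4.5,0.1,0,8],[0,0,0,4.5,0.1,0,8],[0,0,0,0,0,0,8],[0,0,0,0,0,5,8],[0,0,0,0,0,5,8],[0,0,0,0,0,5,8],[0,0,0,0,0,2.8,8],[0,0,0,0,0,0,8]]]'; python3 -m handwheel '[[[0,0,0,0,0,0,4],[0,0,0,0,0,0,4],[0,0,0,0,0,0,4],[0,0,0,0,0,0,4],[0,0,0,0,0,0,4],[0,0,0,0,0,0,4]]]'; python3 st.py
```

```text
t: 76.82
tcp_pos: [0.3914, 0.2973, 0.132]
eef_rot: [[-0.032, 0.999, -0.008], [0.999, 0.032, 0.003], [0.003, -0.008, -1.0]]
wrist_force: [0.2, 0.6, 0.2]
finger_gap: 0.08
gripper_force: 0.0
t: 77.58
tcp_pos: [0.3931, 0.3, 0.136]
eef_rot: [[-0.035, 0.999, -0.002], [0.999, 0.035, 0.005], [0.005, -0.002, -1.0]]
wrist_force: [-4.4, -1.7, 5.4]
finger_gap: 0.0599
gripper_force: 30.0
t 77.58 q [0.42, -0.05, 2.01, 0.01, 1.18, 0.38] tcp [0.3931, 0.3, 0.136] F [-4.4, -1.7, 5.4] gap 0.0599 30.0
[[-0.035, 0.999, -0.002], [0.999, 0.035, 0.005], [0.005, -0.002, -1.0]]
```

```bash
python3 -m handwheel '[[[0,0,0,0,0,-3,4],[0,0,0,0,0,-5,4],[0,0,0,0,0,-5,4],[0,0,0,0,0,-4,4],[0,0,0,-5,0.4,0,4],[0,0,0,-5.5,0.4,0,4],[0,0,0,-5.5,0.2,0,4],[0,0,0,-5.5,0.2,0,4],[0,0,0,-5.5,0.2,0,4],[0,0,0,-5.5,0,0,4],[0,0,0,0,0,0,4]]]';python3 -m handwheel '[[[0,0,0,-5.5,0,0,4],[0,0,0,-5.5,0,0,4],[0,0,0,-5.5,0,0,4],[0,0,0,-5.5,0,0,4],[0,0,0,-4,0,0,4],[0,0,0,0,0,0,4],[0,0,0,0,0,0,4]]]';python3 st.py; python3 d.py .430 -.306 .122
```

```text
t: 78.95
tcp_pos: [0.4184, -0.0282, 0.3025]
eef_rot: [[-0.029, 1.0, -0.003], [1.0, 0.029, 0.004], [0.004, -0.003, -1.0]]
wrist_force: [-0.2, 0.2, -4.1]
finger_gap: 0.0595
gripper_force: 30.0
t: 79.82
tcp_pos: [0.428, -0.2839, 0.3013]
eef_rot: [[-0.036, 0.999, -0.003], [0.999, 0.036, 0.006], [0.006, -0.003, -1.0]]
wrist_force: [-1.1, 1.4, -2.9]
finger_gap: 0.0602
gripper_force: 30.0
t 79.83 q [-0.81, -0.14, 1.79, 0.0, 1.5, -0.84] tcp [0.428, -0.2839, 0.3013] F [-1.1, 1.4, -2.9] gap 0.0602 30.0
[[-0.036, 0.999, -0.003], [0.999, 0.036, 0.006], [0.006, -0.003, -1.0]]
[-2.32  0.18 17.91] tool cm; gap 0.0602 t 79.8 F [-1.1  1.4 -2.9]
```

```bash
python3 -m handwheel '[[[0,0,0,-2.3,0.2,0,4],[0,0,0,0,0,5,4],[0,0,0,0,0,5,4],[0,0,0,0,0,5,4],[0,0,0,0,0,2,4],[0,0,0,0,0,0.5,4],[0,0,0,0,0,0.3,4],[0,0,0,0,0,0,4],[0,0,0,0,0,0,4]]]';python3 st.py;python3 -m handwheel '[[[0,0,0,0,0,0,8],[0,0,0,0,0,0,8],[0,0,0,0,0,0,8],[0,0,0,0,0,-5,8],[0,0,0,0,0,-5,8],[0,0,0,0,0,-6,8],[0,0,-1,5.5,1,0,8],[0,0,0,5.5,1,0,8],[0,0,0,5.5,1,0,8],[0,0,0,5.5,1,0,8],[0,0,0,5.5,1,0,8],[0,0,0,5.5,1,0,8]]]';python3 -m handwheel '[[[0,0,0,5.5,1,0,8],[0,0,0,5.5,1,0,8],[0,10,0,4,0,0,8],[0,10,0,0,0,0,8],[0,10,0,0,0,0,8],[0,10,0,0,0,0,8],[0,10,0,0,0,0,8],[0,10,0,0,0,0,8],[0,10,0,0,0,0,8],[0,10,0,0,0,0,8],[0,10,0,0,0,0,8],[0,0,0,0,0,0,8]]]';python3 st.py; python3 d.py .4947 .319 .147
```

```text
t: 80.95
tcp_pos: [0.4304, -0.3077, 0.1245]
eef_rot: [[-0.035, 0.999, -0.002], [0.999, 0.035, 0.003], [0.003, -0.002, -1.0]]
wrist_force: [0.5, 0.2, -3.0]
finger_gap: 0.0595
gripper_force: 30.0
t 80.95 q [-0.84, 0.05, 1.93, 0.0, 1.16, -0.87] tcp [0.4304, -0.3077, 0.1245] F [0.5, 0.2, -3.0] gap 0.0595 30.0
[[-0.035, 0.999, -0.002], [0.999, 0.035, 0.003], [0.003, -0.002, -1.0]]
t: 82.45
tcp_pos: [0.474, 0.0263, 0.2852]
eef_rot: [[-0.052, 0.999, -0.002], [0.999, 0.052, 0.004], [0.005, -0.002, -1.0]]
wrist_force: [0.1, 0.0, 0.8]
finger_gap: 0.0797
gripper_force: 0.0
t: 83.95
tcp_pos: [0.4854, 0.1754, 0.2829]
eef_rot: [[0.01, 0.999, -0.052], [-0.005, 0.052, 0.999], [1.0, -0.009, 0.006]]
wrist_force: [-0.4, 0.5, 1.0]
finger_gap: 0.0802
gripper_force: 0.0
t 83.95 q [-0.43, 0.22, 2.02, 1.27, 1.95, -0.71] tcp [0.4854, 0.1754, 0.2829] F [-0.4, 0.5, 1.0] gap 0.0802 0.0
[[0.01, 0.999, -0.052], [-0.005, 0.052, 0.999], [1.0, -0.009, 0.006]]
[-13.66   1.8   14.21] tool cm; gap 0.0802 t 84.0 F [-0.4  0.5  1. ]
```

```bash
python3 -m handwheel '[[[0,0,0,0,0.9,4,8],[0,0,-0.5,-4,0.9,2,8],[0,0,0,-4,0,0,8],[0,0,0,-4,0,0,8],[0,0,0,-1.6,0,0,8],[0,0,0,0,0,0,8],[0,0,0,0,0,0,8]]]'; python3 d.py .4947 .319 .147;python3 -m handwheel '[[[0,0,0,0,0,4.2,8],[0,0,0,0,0,4,8],[0,0,0,0,0,0,8],[0,0,0,0,0,0,4],[0,0,0,0,0,0,4],[0,0,0,0,0,0,4],[0,0,0,0,0,0,4],[0,0,0,0,0,0,4]]]'; python3 st.py
```

```text
t: 84.82
tcp_pos: [0.5022, 0.2367, 0.1512]
eef_rot: [[-0.009, 0.999, -0.053], [-0.004, 0.053, 0.999], [1.0, 0.009, 0.004]]
wrist_force: [-0.2, 0.4, 0.2]
finger_gap: 0.0797
gripper_force: 0.0
[-0.45 -0.32  8.26] tool cm; gap 0.0797 t 84.8 F [-0.2  0.4  0.2]
t: 85.82
tcp_pos: [0.4974, 0.3184, 0.1506]
eef_rot: [[-0.006, 0.999, -0.052], [-0.006, 0.052, 0.999], [1.0, 0.006, 0.006]]
wrist_force: [-2.7, -4.8, 5.0]
finger_gap: 0.0599
gripper_force: 29.9
t 85.83 q [-0.15, 0.51, 1.97, 1.42, 1.7, -0.93] tcp [0.4974, 0.3184, 0.1506] F [-2.7, -4.8, 5.0] gap 0.0599 29.9
[[-0.006, 0.999, -0.052], [-0.006, 0.052, 0.999], [1.0, 0.006, 0.006]]
```

```bash
python3 -m handwheel '[[[0,0,0,3,0,0,4],[0,0,0,5,0,0,4],[0,0,0,5,0,0,4],[0,0,0,3,0,0,4],[0,0,10,0,0,0,4],[0,0,10,0,0,0,4],[0,0,10,0,0,0,4],[0,0,10,0,0,0,4],[0,0,10,0,0,0,4],[0,0,10,0,0,0,4],[0,0,10,0,0,0,4],[0,0,10,0,0,0,4]]]'; python3 -m handwheel '[[[0,0,10,0,0,0,4],[0,0,10,0,0,0,4],[0,0,10,0,0,0,4],[0,0,10,0,0,0,4],[0,0,10,0,0,0,4],[0,0,10,0,0,0,4],[0,0,10,0,0,0,4],[0,0,10,0,0,0,4],[0,0,10,0,0,0,4],[0,0,10,0,0,0,4],[0,0,0,0,0,0,4],[0,0,0,0,0,0,4]]]';python3 st.py; python3 d.py .4955 .319 .1405
```

```text
t: 87.32
tcp_pos: [0.4963, 0.3181, 0.3084]
eef_rot: [[0.984, 0.171, -0.051], [0.05, 0.011, 0.999], [0.172, -0.985, 0.002]]
wrist_force: [-0.8, -0.9, -2.4]
finger_gap: 0.0601
gripper_force: 29.9
t: 88.82
tcp_pos: [0.4962, 0.318, 0.3094]
eef_rot: [[0.007, -0.999, -0.052], [0.004, -0.052, 0.999], [-1.0, -0.007, 0.004]]
wrist_force: [0.0, -0.6, -2.7]
finger_gap: 0.0601
gripper_force: 29.9
t 88.83 q [-0.15, 0.17, 2.01, 1.46, 1.74, 2.52] tcp [0.4962, 0.318, 0.3094] F [0.0, -0.6, -2.7] gap 0.0601 29.9
[[0.007, -0.999, -0.052], [0.004, -0.052, 0.999], [-1.0, -0.007, 0.004]]
[16.89  0.19  0.03] tool cm; gap 0.0601 t 88.8 F [ 0.  -0.6 -2.7]
```

```bash
python3 -m handwheel '[[[0,0,0.5,4,0,0,4],[0,0,0,5,0,0,4],[0,0,0,4,0,0,4],[0,0,0,3,0,0,4],[0,0,0,0.6,0,0,4],[0,0,0,0.3,0,0,4],[0,0,0,0,0,0,4]]]'; python3 st.py; python3 -m handwheel '[[[0,0,0,0,0,0,8],[0,0,0,0,0,0,8],[0,0,0,0,0,0,8],[0,0,0,0,0,-5,8],[0,0,0,0,0,-5,8],[0,0,0,-4,0,-2,8],[0,0,0,-6,0,0,8],[0,0,0,-3,0,0,8]]]';python3 -m handwheel '[[[0,0,-10,0,0,0,8],[0,0,-10,0,0,0,8],[0,0,-10,0,0,0,8],[0,0,-10,0,0,0,8],[0,0,-10,0,0,0,8],[0,0,-10,0,0,0,8],[0,0,-10,0,0,0,8],[0,0,-10,0,0,0,8],[0,0,-10,0,0,0,8],[0,0,-10,0,0,0,8],[0,0,-10,0,0,0,8],[0,0,-10,0,0,0,8]]]'; python3 -m handwheel '[[[0,0,-10,0,0,0,8],[0,0,-10,0,0,0,8],[0,0,-10,0,0,0,8],[0,0,-10,0,0,0,8],[0,0,-10,0,0,0,8],[0,0,-10,0,0,0,8],[0,-10,0,1,0,0,8],[0,-10,0,1,0,0,8],[0,-10,0,1,0,0,8],[0,-10,0,1,0,0,8],[0,-10,0,0,0,0,8],[0,-10,0,0,0,0,8]]]';python3 -m handwheel '[[[0,-10,0,0,0,0,8],[0,-10,0,0,0,0,8],[0,-10,0,0,0,0,8],[0,0,0,0,0,0,8],[0,0,0,0,0,0,8]]]';python3 st.py;python3 d.py .497 .300 .134
```

```text
t: 89.7
tcp_pos: [0.4965, 0.3188, 0.1421]
eef_rot: [[-0.001, -0.999, -0.052], [0.004, -0.052, 0.999], [-1.0, 0.0, 0.005]]
wrist_force: [-0.2, -0.2, -3.1]
finger_gap: 0.0601
gripper_force: 29.9
t 89.7 q [-0.15, 0.53, 1.97, 1.41, 1.69, 2.21] tcp [0.4965, 0.3188, 0.1421] F [-0.2, -0.2, -3.1] gap 0.0601 29.9
[[-0.001, -0.999, -0.052], [0.004, -0.052, 0.999], [-1.0, 0.0, 0.005]]
t: 90.7
tcp_pos: [0.5033, 0.1978, 0.2734]
eef_rot: [[0.001, -0.999, -0.052], [0.004, -0.052, 0.999], [-1.0, -0.001, 0.004]]
wrist_force: [1.0, -0.4, 0.0]
finger_gap: 0.0802
gripper_force: 0.0
t: 92.2
tcp_pos: [0.5026, 0.1984, 0.2708]
eef_rot: [[0.863, 0.502, -0.053], [0.043, 0.031, 0.999], [0.503, -0.864, 0.005]]
wrist_force: [0.2, -0.6, 0.8]
finger_gap: 0.0799
gripper_force: 0.0
t: 93.7
tcp_pos: [0.5023, 0.208, 0.3096]
eef_rot: [[-0.044, 0.999, -0.026], [0.865, 0.052, 0.499], [0.499, -0.001, -0.866]]
wrist_force: [-0.4, 0.4, 0.2]
finger_gap: 0.08
gripper_force: 0.0
t: 94.32
tcp_pos: [0.5019, 0.2081, 0.3081]
eef_rot: [[-0.052, 0.999, -0.004], [0.999, 0.052, 0.006], [0.006, -0.004, -1.0]]
wrist_force: [0.5, -0.8, -0.4]
finger_gap: 0.08
gripper_force: 0.0
t 94.33 q [0.18, -0.07, 1.71, 0.01, 1.51, 0.13] tcp [0.5019, 0.2081, 0.3081] F [0.5, -0.8, -0.4] gap 0.08 0.0
[[-0.052, 0.999, -0.004], [0.999, 0.052, 0.006], [0.006, -0.004, -1.0]]
[ 9.09  0.06 17.46] tool cm; gap 0.08 t 94.3 F [ 0.5 -0.8 -0.4]
```

```bash
python3 -m handwheel '[[[0,0,0,4.5,0.1,0,8],[0,0,0,4.5,0,0,8],[0,0,0,0,0,0,8],[0,0,0,0,0,5,8],[0,0,0,0,0,5,8],[0,0,0,0,0,5,8],[0,0,0,0,0,2.4,8],[0,0,0,0,0,0,8]]]'; python3 -m handwheel '[[[0,0,0,0,0,0,4],[0,0,0,0,0,0,4],[0,0,0,0,0,0,4],[0,0,0,0,0,0,4],[0,0,0,0,0,0,4],[0,0,0,0,0,0,4]]]'; python3 st.py;  python3 -m handwheel '[[[0,0,0,0,0,-3,4],[0,0,0,0,0,-5,4],[0,0,0,0,0,-5,4],[0,0,0,0,0,-5,4],[0,0,0,-5,0,0,4],[0,0,0,-5.5,0,0,4],[0,0,0,-5.5,0,0,4],[0,0,0,-5.5,0,0,4],[0,0,0,-5.5,0,0,4],[0,0,0,-5.5,0,0,4],[0,0,0,0,0,0,4]]]';python3 st.py; python3 d.py .524 -.290 .122
```

```text
t: 95.32
tcp_pos: [0.4968, 0.2968, 0.1325]
eef_rot: [[-0.05, 0.999, -0.008], [0.999, 0.05, 0.003], [0.004, -0.008, -1.0]]
wrist_force: [-0.9, 0.4, 1.3]
finger_gap: 0.0802
gripper_force: 0.0
t: 96.08
tcp_pos: [0.4983, 0.2992, 0.1367]
eef_rot: [[-0.053, 0.999, -0.002], [0.999, 0.053, 0.005], [0.005, -0.002, -1.0]]
wrist_force: [-3.8, -2.3, 6.1]
finger_gap: 0.0598
gripper_force: 30.0
t 96.08 q [0.34, 0.16, 1.79, 0.01, 1.19, 0.29] tcp [0.4983, 0.2992, 0.1367] F [-3.8, -2.3, 6.1] gap 0.0598 30.0
[[-0.053, 0.999, -0.002], [0.999, 0.053, 0.005], [0.005, -0.002, -1.0]]
t: 97.45
tcp_pos: [0.5154, -0.0293, 0.3129]
eef_rot: [[-0.047, 0.999, -0.003], [0.999, 0.047, 0.004], [0.004, -0.003, -1.0]]
wrist_force: [-0.3, 0.2, -3.6]
finger_gap: 0.0598
gripper_force: 30.0
t 97.45 q [-0.28, -0.14, 1.77, 0.0, 1.52, -0.33] tcp [0.5154, -0.0293, 0.3129] F [-0.3, 0.2, -3.6] gap 0.0598 30.0
[[-0.047, 0.999, -0.003], [0.999, 0.047, 0.004], [0.004, -0.003, -1.0]]
[-26.16  -0.31  18.97] tool cm; gap 0.0598 t 97.5 F [-0.3  0.2 -3.6]
```

```bash
python3 -m handwheel '[[[0,0,0,-5.5,0,0,4],[0,0,0,-5.5,0,0,4],[0,0,0,-5.5,0,0,4],[0,0,0,-5.5,-0.1,0,4],[0,0,0,-4.1,0,0,4],[0,0,0,0,0,0,4],[0,0,0,0,0,0,4],[0,0,0,0,0,5,4],[0,0,0,0,0,5,4],[0,0,0,0,0,5,4],[0,0,0,0,0,3,4],[0,0,0,0,0,0.5,4]]]';python3 d.py .526 -.290 .122
```

```text
t: 98.95
tcp_pos: [0.5267, -0.2834, 0.1248]
eef_rot: [[-0.054, 0.998, -0.007], [0.998, 0.054, 0.008], [0.008, -0.006, -1.0]]
wrist_force: [0.1, -0.3, -3.2]
finger_gap: 0.0598
gripper_force: 30.0
[-0.66 -0.11  0.27] tool cm; gap 0.0598 t 99.0 F [ 0.1 -0.3 -3.2]
```

```bash
python3 -m handwheel '[[[0,0,0,0,0,0.1,4],[0,0,0,0,0,0.1,4],[0,0,0,0,0,0,4]]]';python3 st.py;python3 -m handwheel '[[[0,0,0,0,0,0,8],[0,0,0,0,0,0,8],[0,0,0,0,0,0,8],[0,0,0,0,0,-5,8],[0,0,0,0,0,-5,8],[0,0,0,0,0,-6,8],[0,0,-2,5.5,1.4,0,8],[0,0,0,5.5,1.4,0,8],[0,0,0,5.5,1.4,0,8],[0,0,0,5.5,1.4,0,8],[0,0,0,5.5,1.4,0,8],[0,0,0,5.5,1.4,0,8]]]';python3 -m handwheel '[[[0,0,0,5.5,1.4,0,8],[0,0,0,5.5,1.4,0,8],[0,10,0,3,0.3,0,8],[0,10,0,0,0,0,8],[0,10,0,0,0,0,8],[0,10,0,0,0,0,8],[0,10,0,0,0,0,8],[0,10,0,0,0,0,8],[0,10,0,0,0,0,8],[0,10,0,0,0,0,8],[0,10,0,0,0,0,8],[0,0,0,0,0,0,8]]]';python3 st.py; python3 d.py .5955 .324 .146
```

```text
t: 99.32
tcp_pos: [0.5284, -0.2866, 0.1266]
eef_rot: [[-0.053, 0.999, -0.001], [0.999, 0.053, 0.003], [0.003, -0.001, -1.0]]
wrist_force: [0.7, -0.2, -3.5]
finger_gap: 0.0598
gripper_force: 30.0
t 99.33 q [-0.69, 0.22, 1.74, 0.0, 1.18, -0.74] tcp [0.5284, -0.2866, 0.1266] F [0.7, -0.2, -3.5] gap 0.0598 30.0
[[-0.053, 0.999, -0.001], [0.999, 0.053, 0.003], [0.003, -0.001, -1.0]]
t: 100.82
tcp_pos: [0.5851, 0.0507, 0.2868]
eef_rot: [[-0.087, 0.996, -0.002], [0.996, 0.087, 0.005], [0.005, -0.002, -1.0]]
wrist_force: [0.9, 0.4, 0.3]
finger_gap: 0.0799
gripper_force: 0.0
t: 102.32
tcp_pos: [0.6029, 0.1909, 0.2837]
eef_rot: [[0.01, 0.996, -0.087], [-0.005, 0.087, 0.996], [1.0, -0.01, 0.006]]
wrist_force: [0.6, 0.2, -0.3]
finger_gap: 0.0799
gripper_force: 0.0
t 102.33 q [-0.32, 0.46, 1.7, 1.34, 1.91, -0.61] tcp [0.6029, 0.1909, 0.2837] F [0.6, 0.2, -0.3] gap 0.0799 0.0
[[0.01, 0.996, -0.087], [-0.005, 0.087, 0.996], [1.0, -0.01, 0.006]]
[-13.84   0.55  13.25] tool cm; gap 0.0799 t 102.3 F [ 0.6  0.2 -0.3]
```

```bash
python3 -m handwheel '[[[0,0,0,0,0.2,3,8],[0,0,-0.5,-4,0.2,2,8],[0,0,0,-4,0,0,8],[0,0,0,-4,0,0,8],[0,0,0,-2,0,0,8],[0,0,0,0,0,0,8],[0,0,0,0,0,0,8]]]'; python3 d.py .5955 .324 .146;python3 -m handwheel '[[[0,0,0,0,0,4.2,8],[0,0,0,0,0,4,8],[0,0,0,0,0,0,8],[0,0,0,0,0,0,4],[0,0,0,0,0,0,4],[0,0,0,0,0,0,4],[0,0,0,0,0,0,4],[0,0,0,0,0,0,4]]]'; python3 st.py
```

```text
t: 103.2
tcp_pos: [0.6047, 0.2418, 0.1493]
eef_rot: [[-0.009, 0.996, -0.088], [-0.004, 0.088, 0.996], [1.0, 0.01, 0.003]]
wrist_force: [0.3, 0.4, 0.2]
finger_gap: 0.0798
gripper_force: 0.0
[-0.35 -0.2   8.27] tool cm; gap 0.0798 t 103.2 F [0.3 0.4 0.2]
t: 104.2
tcp_pos: [0.5971, 0.323, 0.1483]
eef_rot: [[-0.007, 0.996, -0.086], [-0.006, 0.086, 0.996], [1.0, 0.007, 0.006]]
wrist_force: [-1.3, -4.6, 4.6]
finger_gap: 0.0599
gripper_force: 30.0
t 104.2 q [-0.11, 0.68, 1.69, 1.43, 1.71, -0.82] tcp [0.5971, 0.323, 0.1483] F [-1.3, -4.6, 4.6] gap 0.0599 30.0
[[-0.007, 0.996, -0.086], [-0.006, 0.086, 0.996], [1.0, 0.007, 0.006]]
```

```bash
python3 -m handwheel '[[[0,0,0,3,0,0,4],[0,0,0,5,0,0,4],[0,0,0,5,0,0,4],[0,0,0,3,0,0,4],[0,0,10,0,0,0,4],[0,0,10,0,0,0,4],[0,0,10,0,0,0,4],[0,0,10,0,0,0,4],[0,0,10,0,0,0,4],[0,0,10,0,0,0,4],[0,0,10,0,0,0,4],[0,0,10,0,0,0,4]]]'; python3 -m handwheel '[[[0,0,10,0,0,0,4],[0,0,10,0,0,0,4],[0,0,10,0,0,0,4],[0,0,10,0,0,0,4],[0,0,10,0,0,0,4],[0,0,10,0,0,0,4],[0,0,10,0,0,0,4],[0,0,10,0,0,0,4],[0,0,10,0,0,0,4],[0,0,10.5,0,0,0,4],[0,0,0,0,0,0,4],[0,0,0,0,0,0,4]]]';python3 st.py; python3 d.py .5955 .324 .143
```

```text
t: 105.7
tcp_pos: [0.5955, 0.323, 0.3057]
eef_rot: [[0.982, 0.17, -0.086], [0.085, 0.017, 0.996], [0.171, -0.985, 0.002]]
wrist_force: [0.9, -0.5, -2.5]
finger_gap: 0.0599
gripper_force: 30.0
t: 107.2
tcp_pos: [0.5956, 0.3228, 0.3069]
eef_rot: [[-0.002, -0.996, -0.087], [0.004, -0.087, 0.996], [-1.0, 0.001, 0.004]]
wrist_force: [-0.0, 0.4, -2.8]
finger_gap: 0.0599
gripper_force: 30.0
t 107.2 q [-0.11, 0.4, 1.73, 1.47, 1.74, 2.58] tcp [0.5956, 0.3228, 0.3069] F [-0.0, 0.4, -2.8] gap 0.0599 30.0
[[-0.002, -0.996, -0.087], [0.004, -0.087, 0.996], [-1.0, 0.001, 0.004]]
[16.39 -0.02  0.05] tool cm; gap 0.0599 t 107.2 F [-0.   0.4 -2.8]
```

```bash
python3 -m handwheel '[[[0,0,0,4,0,0,4],[0,0,0,5,0,0,4],[0,0,0,4,0,0,4],[0,0,0,2.6,0,0,4],[0,0,0,0.5,0,0,4],[0,0,0,0.3,0,0,4],[0,0,0,0,0,0,4]]]'; python3 st.py; python3 -m handwheel '[[[0,0,0,0,0,0,8],[0,0,0,0,0,0,8],[0,0,0,0,0,0,8],[0,0,0,0,0,-5,8],[0,0,0,0,0,-5,8],[0,0,0,-4,0,-2,8],[0,0,0,-6,0,0,8],[0,0,0,-3,0,0,8]]]';python3 -m handwheel '[[[0,0,-10,0,0,0,8],[0,0,-10,0,0,0,8],[0,0,-10,0,0,0,8],[0,0,-10,0,0,0,8],[0,0,-10,0,0,0,8],[0,0,-10,0,0,0,8],[0,0,-10,0,0,0,8],[0,0,-10,0,0,0,8],[0,0,-10,0,0,0,8],[0,0,-10,0,0,0,8],[0,0,-10,0,0,0,8],[0,0,-10,0,0,0,8]]]'; python3 -m handwheel '[[[0,0,-10,0,0,0,8],[0,0,-10,0,0,0,8],[0,0,-10,0,0,0,8],[0,0,-10,0,0,0,8],[0,0,-10,0,0,0,8],[0,0,-10,0,0,0,8],[0,-10,0,1,0,0,8],[0,-10,0,1,0,0,8],[0,-10,0,1,0,0,8],[0,-10,0,1,0,0,8],[0,-10,0,0,0,0,8],[0,-10,0,0,0,0,8]]]';python3 -m handwheel '[[[0,-10,0,0,0,0,8],[0,-10,0,0,0,0,8],[0,-10,0,0,0,0,8],[0,0,0,0,0,0,8],[0,0,0,0,0,0,8]]]';python3 st.py;python3 d.py .597 .304 .134
```

```text
t: 108.08
tcp_pos: [0.5958, 0.3234, 0.1448]
eef_rot: [[-0.001, -0.996, -0.087], [0.005, -0.087, 0.996], [-1.0, 0.0, 0.005]]
wrist_force: [-0.4, -0.3, -3.3]
finger_gap: 0.0601
gripper_force: 30.0
t 108.08 q [-0.11, 0.68, 1.69, 1.43, 1.71, 2.33] tcp [0.5958, 0.3234, 0.1448] F [-0.4, -0.3, -3.3] gap 0.0601 30.0
[[-0.001, -0.996, -0.087], [0.005, -0.087, 0.996], [-1.0, 0.0, 0.005]]
t: 109.08
tcp_pos: [0.6069, 0.2026, 0.2766]
eef_rot: [[0.002, -0.996, -0.086], [0.004, -0.086, 0.996], [-1.0, -0.002, 0.004]]
wrist_force: [-0.2, 0.7, 0.6]
finger_gap: 0.0803
gripper_force: 0.0
t: 110.58
tcp_pos: [0.606, 0.2033, 0.2734]
eef_rot: [[0.861, 0.501, -0.087], [0.073, 0.048, 0.996], [0.503, -0.864, 0.005]]
wrist_force: [-0.5, -0.1, 0.6]
finger_gap: 0.0796
gripper_force: 0.0
t: 112.08
tcp_pos: [0.6054, 0.2129, 0.3124]
eef_rot: [[-0.075, 0.996, -0.044], [0.863, 0.087, 0.498], [0.5, -0.001, -0.866]]
wrist_force: [-0.1, -0.0, -0.5]
finger_gap: 0.0803
gripper_force: 0.0
t: 112.7
tcp_pos: [0.6051, 0.213, 0.3107]
eef_rot: [[-0.087, 0.996, -0.004], [0.996, 0.087, 0.006], [0.007, -0.004, -1.0]]
wrist_force: [0.6, -1.0, -0.5]
finger_gap: 0.08
gripper_force: 0.0
t 112.7 q [0.16, 0.16, 1.46, 0.01, 1.52, 0.07] tcp [0.6051, 0.213, 0.3107] F [0.6, -1.0, -0.5] gap 0.08 0.0
[[-0.087, 0.996, -0.004], [0.996, 0.087, 0.006], [0.007, -0.004, -1.0]]
[ 9.02  0.05 17.73] tool cm; gap 0.08 t 112.7 F [ 0.6 -1.  -0.5]
```

```bash
python3 -m handwheel '[[[0,0,0,4.5,0,0,8],[0,0,0,4.5,0,0,8],[0,0,0,0,0,0,8],[0,0,0,0,0,5,8],[0,0,0,0,0,5,8],[0,0,0,0,0,5,8],[0,0,0,0,0,2.7,8],[0,0,0,0,0,0,8]]]'; python3 -m handwheel '[[[0,0,0,0,0,0,4],[0,0,0,0,0,0,4],[0,0,0,0,0,0,4],[0,0,0,0,0,0,4],[0,0,0,0,0,0,4],[0,0,0,0,0,0,4]]]'; python3 st.py;  python3 -m handwheel '[[[0,0,0,0,0,-3,4],[0,0,0,0,0,-5,4],[0,0,0,0,0,-5,4],[0,0,0,0,0,-5,4],[0,0,2,-5,0,0,4],[0,0,0,-5.5,0,0,4],[0,0,0,-5.5,0,0,4],[0,0,0,-5.5,0,0,4],[0,0,0,-5.5,0,0,4],[0,0,0,-5.5,0,0,4],[0,0,0,0,0,0,4]]]';python3 st.py; python3 d.py .623 -.286 .1225
```

```text
t: 113.7
tcp_pos: [0.5955, 0.3011, 0.1314]
eef_rot: [[-0.084, 0.996, -0.009], [0.996, 0.085, 0.003], [0.004, -0.009, -1.0]]
wrist_force: [-0.4, -0.0, 0.1]
finger_gap: 0.0801
gripper_force: 0.0
t: 114.45
tcp_pos: [0.5977, 0.3038, 0.1367]
eef_rot: [[-0.087, 0.996, -0.001], [0.996, 0.087, 0.005], [0.005, -0.0, -1.0]]
wrist_force: [-2.4, -2.2, 7.4]
finger_gap: 0.0597
gripper_force: 30.0
t 114.45 q [0.3, 0.35, 1.55, 0.01, 1.23, 0.21] tcp [0.5977, 0.3038, 0.1367] F [-2.4, -2.2, 7.4] gap 0.0597 30.0
[[-0.087, 0.996, -0.001], [0.996, 0.087, 0.005], [0.005, -0.0, -1.0]]
t: 115.82
tcp_pos: [0.616, -0.0248, 0.3121]
eef_rot: [[-0.047, 0.999, -0.004], [0.999, 0.047, 0.004], [0.005, -0.004, -1.0]]
wrist_force: [-0.3, 1.0, -2.3]
finger_gap: 0.0598
gripper_force: 30.0
t 115.83 q [-0.23, 0.1, 1.53, 0.0, 1.52, -0.27] tcp [0.616, -0.0248, 0.3121] F [-0.3, 1.0, -2.3] gap 0.0598 30.0
[[-0.047, 0.999, -0.004], [0.999, 0.047, 0.004], [0.005, -0.004, -1.0]]
[-26.21  -0.47  18.84] tool cm; gap 0.0598 t 115.8 F [-0.3  1.  -2.3]
```

```bash
python3 -m handwheel '[[[0,0,0,-5.5,-0.2,0,4],[0,0,0,-5.5,-0.2,0,4],[0,0,0,-5.5,0,0,4],[0,0,0,-5.5,0,0,4],[0,0,0,-4.2,0,0,4],[0,0,0,0,0,0,4],[0,0,0,0,0,0,4],[0,0,0,0,0,5,4],[0,0,0,0,0,5,4],[0,0,0,0,0,5,4],[0,0,0,0,0,3,4],[0,0,0,0,0,0.4,4]]]';python3 -m handwheel '[[[0,0,0,0,0,0,4],[0,0,0,0,0,0,4]]]';python3 d.py .623 -.286 .1225
```

```text
t: 117.32
tcp_pos: [0.6242, -0.2795, 0.1249]
eef_rot: [[-0.055, 0.998, -0.008], [0.998, 0.055, 0.008], [0.008, -0.007, -1.0]]
wrist_force: [-0.6, 0.7, -1.6]
finger_gap: 0.0601
gripper_force: 30.0
t: 117.58
tcp_pos: [0.6268, -0.2829, 0.1304]
eef_rot: [[-0.053, 0.999, 0.0], [0.999, 0.053, 0.002], [0.002, 0.001, -1.0]]
wrist_force: [0.6, -0.4, -2.6]
finger_gap: 0.0601
gripper_force: 30.0
[-0.3  -0.4   0.79] tool cm; gap 0.0601 t 117.6 F [ 0.6 -0.4 -2.6]
```

```bash
python3 -m handwheel '[[[0,0,0,0,0,0.5,4],[0,0,0,0,0,0.25,4],[0,0,0,0,0,0,4],[0,0,0,0,0,0,4]]]';python3 d.py .623 -.286 .1225;python3 -m handwheel '[[[0,0,0,0,0,0,8],[0,0,0,0,0,0,8],[0,0,0,0,0,0,8],[0,0,0,0,0,-5,8],[0,0,0,0,0,-5,8],[0,0,0,0,0,-6,8],[0,0,0,3,-4,-3,8],[0,0,0,0,-4,0,8],[0,0,0,0,0,0,8],[0,0,0,0,0,0,8]]]';python3 -c "
from h import *
snap('wrist','w10.png');snap('scene','s10.png')"
python3 -m handwheel '[[[0,0,0,5,0,0,8],[0,0,0,5,0,0,8],[0,0,0,5,0,0,8],[0,0,0,5,0,0,8],[0,0,0,0,0,0,8],[0,0,0,0,0,0,8]]]';python3 -c "
from h import *
snap('scene','s11.png');b=cv2.imread('pics/s11.png')[140:390,160:480];w=cv2.imread('pics/w10.png')
cv2.imwrite('pics/f.png',np.hstack([cv2.resize(b,(400,312)),cv2.resize(w,(400,300))[0:300] if 0 else cv2.resize(w,(400,312))]))"
```

```text
t: 118.08
tcp_pos: [0.6257, -0.2828, 0.1217]
eef_rot: [[-0.052, 0.999, -0.002], [0.999, 0.052, 0.004], [0.004, -0.002, -1.0]]
wrist_force: [-3.0, 1.7, 6.0]
finger_gap: 0.06
gripper_force: 30.0
[-0.3  -0.29 -0.08] tool cm; gap 0.06 t 118.1 F [-3.   1.7  6. ]
t: 119.32
tcp_pos: [0.5448, -0.2577, 0.3104]
eef_rot: [[-0.052, 0.999, -0.003], [0.999, 0.052, 0.005], [0.005, -0.003, -1.0]]
wrist_force: [-0.3, -0.4, -0.3]
finger_gap: 0.08
gripper_force: 0.0
t: 120.18
tcp_pos: [0.5345, -0.0582, 0.3113]
eef_rot: [[-0.053, 0.999, -0.004], [0.999, 0.053, 0.004], [0.005, -0.003, -1.0]]
wrist_force: [0.4, -0.6, -0.1]
finger_gap: 0.08
gripper_force: 0.0
```

View pics/f.png

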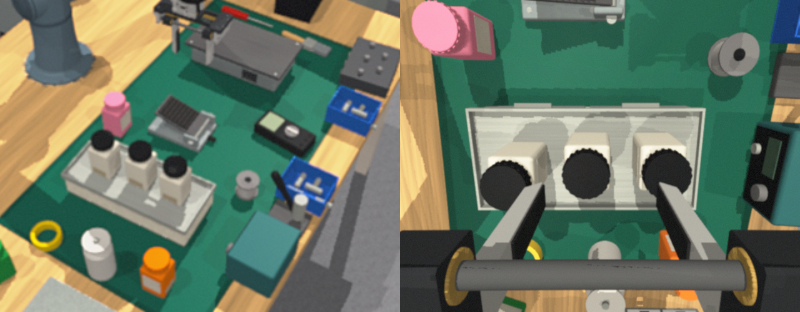

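All three jars stand upright in the tray (crop (103,155), (140,165), (175,180)), the treadle is up, and the other things are where they were.

```bash
python3 -c "
from cell import robot
print(robot.hand_in())"
```

```text
the job is handed in; nothing more can be done
None
```

Job handed in at about 120 s: all three jars were inverted on the shaker plate and the treadle was held at its stop for over 2 s (the press briefly reached about 77 N before I backed it off). The last pictures show every jar upright in the tray, the treadle up and no other object visibly moved; `hand_in()` returned no verdict.

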